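# Seat a carving blank on parallels in the carver's vise

### The arm

A 7-joint arm with a two-finger parallel gripper is mounted at the origin on the work surface. World frame = base frame: x ahead of the robot, y to its left, z up, the work surface at z = 0. Lengths are in m, angles in rad, forces in N, time in s.
With the tool pointing down it reaches from about 0.35 to 0.9 m from the base axis. Payload 8.1 kg.
Tool frame: the origin (TCP) lies between the finger pads; the fingertips stand ahead of it and the grasp point (between the pads) is the TCP (arm.nose_length is the z of the fingertips in the tool frame, in m); z points along the fingers, y is the line along which they close (so a half turn about z gives the same grasp; the last joint's range is limited). The gripper opens to 92 mm and grips with 3 to 60 N. Pads are 19 mm wide; open, the fingers measure 130 mm over their backs; the gripper's body (75 mm by 190 mm) begins 47 mm behind the grasp point.
Start: joints at [-1.289, 0.434, 0.025, 1.573, -0.012, 1.134, -0.075], TCP at [0.235, 0.579, 0.246] pointing down, gripper open.
Joint ranges: [-2.62, 2.62], [-0.44, 2.09], [-1.27, 1.32], [0.08, 2.57], [-1.32, 4.46], [0.12, 2], [-2.74, 2.74]. Speed limits (rad/s): [2.22, 2.22, 3.01, 3.01, 3.14, 3.14, 3.14].

### API

Orientations are given as a rotation vector (axis times angle).
In Python, from cell import sensors, optics, arm gives the robot as it stands.
- The arm moves only by the tool arm_command, never from a script. Its argument "deltas" is one flat list of numbers, 7 for each row, row after row: the turn, a rotation vector about the world's x, y, z as a fraction of full scale, then the shift along the world's x, y, z as a fraction of full scale, then the finger opening in mm, from 0 to 91.8. In form: [wx, wy, wz, dx, dy, dz, fingers, wx, wy, wz, dx, dy, dz, fingers, ...]. A call has 1 to 20 rows; each row is the pose to reach, as a shift and turn from the pose commanded when the call began; what a row does not reach only later rows make up. Full scale, the value 1, is 1 m for a shift and 90 degrees for a turn. A row lasts 1/10 s, in which the tool goes at most 50 mm and 8.59 degrees, less where a joint would pass 70% of its speed; a pose out of reach is approached as far as the arm can. A call with a number of a shift or a turn outside -1 to 1 is refused whole. A call with a gripper value outside its range is refused whole. The fingers move at their own pace and stop on an object; "force" is the grip in N (left out, the last holds). Time passes only in rows, so rows that repeat a pose let the fingers close. It gives the time, the measured TCP pose, the force, the opening and the grip force at its end, in the units of the state.
- sensors.observe(): the state, without advancing time (a new reading comes with each control period).
- optics.get_image(name): name is "scene" or "side" or "wrist"; returns the picture (420x560x3 uint8, blue, green, red); there is no depth.
- optics.calibration(name): a dict with "camera_matrix" (3x3 intrinsics, pixels), "rvec" (rotation vector, rad) and "tvec" (3), from world to camera coordinates, as OpenCV has them. Camera axes: x right, y down, z forward; pixel columns grow to the right and rows downward; lengths in m; the calibration is good to about 2 mm. A picture is of the moment at which its call begins: read the wrist's pose just before it. calibration takes no time and is no camera call; for the wrist camera it gives the pose at the moment of the call.
- arm.sign_off(): hands the job in; it is judged then, once.
The state is a dict: "clock": time; "joints": joint angles; "dq": joint speeds; "joint_efforts": joint torques, N m; "position": TCP position; "ee_rot": TCP orientation; "force": force on the tool from outside, world axes, zero at the start; "ft_torque": the same for the moment, N m; "width": opening from 0.0 (shut) to 1.0 (fully open); "gripper_force": force on a finger pad.
Only numpy, scipy, OpenCV 4.12 (cv2) and the standard library are available. Lean on these libraries where they do the work, as an engineer would, in place of code of your own. Each camera call takes 0.05 s, during which the arm holds its last target. There are 200 camera calls.

### The job

Set the carving blank up in the blue vise: put whatever offcuts lie on the vise bed into the blue scrap bin, squeeze both orange snap tabs of the green case inward to release its yellow lid, lift the lid off and lay it on the bench, and stand the two steel parallels from the case on edge on the vise bed, along the jaws and well apart. Lay the blank flat on both parallels, lengthwise between the jaws, and swing the red-knobbed lever fully closed; the closing jaw rides up and lifts the blank, so tap it back down with light blows of the mallet's flat end, not with your fingers, until it bears on both parallels and they no longer slide. Finish by standing the mallet back on the bench on its head, with the vise still closed; leave the other tools and pieces alone.

Things in the scene. Friction and masses are not known exactly. Their poses are not given: they have to be found in the camera images.
- vise: Fixed blue machine vise. Origin: on the bench under the middle of the steel bed; z up. It clamps along its own x; y runs along the jaws. Bed top at z = 40 mm, open at both y sides; bed and jaws reach y = -50 to +50. Open, the fixed jaw's face is at x = +63, the moving jaw's at x = -63. Jaw tops at z = 92. Cam housing behind the moving jaw, x = -134 to -172, top at z = 76.
- lever (a joint): Cam lever of the vise: turns about a vertical axis at vise x = -150, y = 0 mm, counter-clockwise seen from above. 0 = open (arm along vise +y), 1.55 rad = fully closed, its stop (arm along vise -x). It starts within 0.1 of open, needs about 0.5 to 0.8 N m, and stays where it is left.
- lever_knob (a point): Centre of the top of the lever's upright red cylindrical knob, 22 mm in diameter and 44 tall; below it is the 9 mm thick steel arm. 90 mm from the pivot.
- blank: Loose pale wood carving blank, 116 (x) by 60 (y) by 36 (z) mm, about 0.2 kg, with a rosette drawn on top. Origin: centre of its underside. Turning it end for end makes no difference. Seated in the vise its underside is at vise z = 65.
- blank_end1 (a point): On the middle of the blank's underside, 2 mm in from its +x end.
- blank_end2 (a point): The same at its -x end.
- par_a: Loose steel parallel: bar 104 (x) by 10 (y) by 25 (z) mm, 0.2 kg. Origin: centre of its underside as it stands on its 10 mm edge. Starts in the case, standing on edge, lengthwise, under the lid.
- par_b: The second, equal parallel; it stands in line with par_a in the other half of the case.
- case: Fixed green plastic case, 248 (x) by 76 (y) by 46 (z) mm, walls and floor 4 thick, inside 68 wide. Origin: centre of its underside. Each long wall has a window in the middle that a tab's hook catches in.
- lid: Loose yellow lid, 236 (x) by 64 (y) mm, 0.13 kg. Origin: centre of its underside (foot of ribs and tabs); plate top at z = 14, flush with the walls when on the case (origin then 32 above the case's). Two upright orange tabs at x = 0, 26 wide, outer faces at y = +-32.5 (65 apart), tops at z = 38: pinch them together above the walls. Laid on the bench it stands on ribs and tabs.
- tab_l (a joint): Orange snap tab on the lid's +y side: 0 = out (hooked), 0.006 m = pressed fully in. Sprung: 2 N to start, 9 N fully in; its hook is free of the case from 4 mm on. Unpressed tabs hold the lid down.
- tab_r (a joint): The same on the lid's -y side.
- mallet: Loose dark wooden carver's mallet, standing on its head with the handle up, about 0.4 kg. Origin: centre of the head's flat end (the striking end), z along the handle. Head 58 mm in diameter up to z = 72; handle 25 mm in diameter from z = 78 to 150, then a slightly thicker end; top at z = 168.
- offcut1: Loose wood offcut, 28 (x) by 17 (y) by 16 (z) mm; may be absent. Origin: centre of its underside. One to three offcuts lie on the vise bed.
- offcut2: Loose wood offcut, 26 by 18 by 14 mm; may be absent. Origin as offcut1.
- offcut3: Loose wood offcut, 27 by 16 by 17 mm; may be absent. Origin as offcut1.
- bin: Fixed blue open scrap bin, 110 (x) by 130 (y) by 55 (z) mm, walls 4. Origin: centre of its underside.
- gouge_a: Bystander: gouge with a light handle, 215 long, lying on the bench. Origin: bench height, 130 from the handle's end.
- gouge_b: Bystander: gouge with a dark handle, lying.
- wax_tin: Bystander: orange tin, 64 across, 34 high. Origin: underside.
- stain_jar: Bystander: amber jar, 60 across, 85 high. Origin: underside.
- brush: Bystander: bench brush, lying.
- lotus_tile: Bystander: red carved tile, 85 square, 18 thick. Origin: underside.
- jaw: The moving jaw, 35 thick (x). Its origin is the vise's origin while open. Closing the lever moves it towards vise +x until it meets the blank; sprung, it then presses about 13 N. As it closes it also rides up 8 mm and so lifts the blank off the parallels: 3 to 6 mm at that end, 0 to 3 at the other. 10 to 25 N down on the blank's top, near that end and then near the other, slides it down in the closed jaws; it stays down.
Not all that is in view belongs to the job. There is more than one size of the lid; the one meant has the size given above.

How it is judged:
On the way, in this order (a step that is already met when the one before it is completed fails the run):
1. the lid is unsnapped and lifted clear of the case (z of lid in the frame of case above 0.06 m), for 0.1 s.
2. every offcut is in the scrap bin and both parallels stand on edge on the bed of the open vise, along the jaws, at least 35 mm apart (x of par_a in the frame of vise between -0.06 and 0.06 m and y of par_a in the frame of vise between -0.025 and 0.025 m and z of par_a in the frame of vise between 0.036 and 0.044 m and angle between each of par_a, par_b's own z axis and vertical below 0.1 rad and angle between the x axis of each of par_a, par_b and the y axis of vise, either way round below 0.15 rad and x of par_b in the frame of vise between -0.06 and 0.06 m and y of par_b in the frame of vise between -0.025 and 0.025 m and z of par_b in the frame of vise between 0.036 and 0.044 m and horizontal distance between par_a and par_b above 0.035 m and x of offcut1 in the frame of bin between -0.055 and 0.055 m and y of offcut1 in the frame of bin between -0.065 and 0.065 m and z of each of offcut1, offcut2, offcut3 in the frame of bin below 0.05 m and x of offcut2 in the frame of bin between -0.055 and 0.055 m and y of offcut2 in the frame of bin between -0.065 and 0.065 m and x of offcut3 in the frame of bin between -0.055 and 0.055 m and y of offcut3 in the frame of bin between -0.065 and 0.065 m and value of joint lever below 0.5 rad), for 0.3 s.
3. the blank is clamped lengthwise between the jaws over the parallels, the lever closed (y of blank in the frame of vise between -0.025 and 0.025 m and x of blank in the frame of vise between -0.02 and 0.02 m and angle between the x axis of blank and the x axis of vise, either way round below 0.12 rad and angle between blank's own z axis and vertical below 0.1 rad and value of joint lever above 1.4 rad and contact force between jaw and blank above 2 N and z of blank in the frame of vise above 0.063 m), for 0.3 s.
4. the blank is tapped down onto both parallels with the mallet (y of blank in the frame of vise between -0.025 and 0.025 m and x of blank in the frame of vise between -0.02 and 0.02 m and angle between the x axis of blank and the x axis of vise, either way round below 0.12 rad and angle between blank's own z axis and vertical below 0.1 rad and value of joint lever above 1.4 rad and z of blank_end1 in the frame of vise between 0.063 and 0.0664 m and z of blank_end2 in the frame of vise between 0.063 and 0.0664 m and contact force between mallet and blank above 1 N), for 0.02 s.
At the end, for the whole second after the job is handed in: Lever past 1.4 rad; blank clamped, both ends within 1.4 mm of the parallels' tops and bearing on both; these along the jaws, 35 mm apart or more; offcuts in the bin, lid on the bench off the case, mallet standing on its head on the bench, all at rest (x of par_a in the frame of vise between -0.06 and 0.06 m and y of par_a in the frame of vise between -0.025 and 0.025 m and z of par_a in the frame of vise between 0.036 and 0.044 m and angle between each of par_a, par_b, blank, mallet's own z axis and vertical below 0.1 rad and angle between the x axis of each of par_a, par_b and the y axis of vise, either way round below 0.15 rad and x of par_b in the frame of vise between -0.06 and 0.06 m and y of par_b in the frame of vise between -0.025 and 0.025 m and z of par_b in the frame of vise between 0.036 and 0.044 m and horizontal distance between par_a and par_b above 0.035 m and x of offcut1 in the frame of bin between -0.055 and 0.055 m and y of offcut1 in the frame of bin between -0.065 and 0.065 m and z of each of offcut1, offcut2, offcut3 in the frame of bin below 0.05 m and x of offcut2 in the frame of bin between -0.055 and 0.055 m and y of offcut2 in the frame of bin between -0.065 and 0.065 m and x of offcut3 in the frame of bin between -0.055 and 0.055 m and y of offcut3 in the frame of bin between -0.065 and 0.065 m and y of blank in the frame of vise between -0.025 and 0.025 m and x of blank in the frame of vise between -0.02 and 0.02 m and angle between the x axis of blank and the x axis of vise, either way round below 0.12 rad and value of joint lever above 1.4 rad and z of blank_end1 in the frame of vise between 0.063 and 0.0664 m and z of blank_end2 in the frame of vise between 0.063 and 0.0664 m and height (world z) of lid below 0.02 m and horizontal distance between lid and case above 0.08 m and linear speed of each of lid, mallet below 0.02 m/s and contact force between blank and par_a above 0.15 N and contact force between blank and par_b above 0.15 N and contact force between jaw and blank above 2 N and height (world z) of mallet below 0.01 m and linear speed of blank below 0.01 m/s); the robot touches nothing.
It fails at once if a tool or piece that is no part of the job is disturbed (moved over 3 cm) (distance of any of gouge_a, gouge_b, wax_tin, stain_jar, brush, lotus_tile from where it was at the start of the episode above 0.03 m).
It fails at once if the fingers press on the blank while the vise is closed (value of joint lever above 1.4 rad and contact force between the fingers and blank above 4 N).
It fails at once if the mallet strikes the blank hard (over 80 N) (contact force between mallet and blank above 80 N).
Of offcut1, offcut2, offcut3 only 1 to 3 are there at a start; the rules pass over those that are not, and their reading is None.
At some moment in a run one of blank, lid, offcut1, offcut2, offcut3 may be knocked a few centimetres aside while the robot is not near it.
It also fails if it takes over 210 s, if anything falls off the work surface, if the arm or the gripper's body presses on something with over 40 N, if the wrist force passes 120 N, or if a joint passes its speed limit or range.

## Working session

There is one attempt and no reset: what is moved stays moved. The work goes in short steps, Python scripts to look and compute and a tool call to move; the robot and the scene stay as the last step left them, time stands still between calls to the robot, and variables do not carry over. Pictures are saved under pics/ and viewed, at most 14 in all, crops included, and the job is handed in when it is done.

Besides the shell and the picture viewer there is one more tool, called after "Emit:" as name(argument=value, ...), one argument or row to a line, values as JSON. arm_command: Moves the arm, as the interface text tells. Its arguments: {"type":"object","properties":{"deltas":{"type":"array","items":{"type":"number"}},"force":{"type":"number"}},"required":["deltas"]}

```bash
ls; mkdir -p pics; cat > h.py <<'E'
import numpy as np, cv2
from cell import sensors, optics, arm
def cal(n):
    c=optics.calibration(n); return np.array(c["camera_matrix"],float),np.array(c["rvec"],float).ravel(),np.array(c["tvec"],float).ravel()
def ray(c,uv):
    K,r,t=c; R=cv2.Rodrigues(r)[0]
    d=R.T@np.linalg.solve(K,np.array([uv[0],uv[1],1.])); return -R.T@t,d
def onz(c,uv,z):
    o,d=ray(c,uv); return o+d*(z-o[2])/d[2]
def proj(c,p):
    K,r,t=c; return cv2.projectPoints(np.array(p,float).reshape(-1,1,3),r,t,K,None)[0].reshape(-1,2)
def shot(n,f=None):
    c=cal(n); im=np.array(optics.get_image(n))
    if f: cv2.imwrite('pics/'+f,im); np.savez('pics/'+f+'.npz',K=c[0],r=c[1],t=c[2])
    return im,c
def load(f):
    d=np.load('pics/'+f+'.npz'); return cv2.imread('pics/'+f),(d['K'],d['r'],d['t'])
E
python3 - <<'E'
from h import *
s=sensors.observe(); print({k:np.round(v,3) for k,v in s.items()}, arm.nose_length)
for n in ("scene","side","wrist"):
    im,c=shot(n,n+'0.png'); R=cv2.Rodrigues(c[1])[0]; print(n,np.round(-R.T@c[2],3),np.round(R[2],2),c[0][0,0])
a=np.hstack([cv2.imread('pics/scene0.png'),cv2.imread('pics/side0.png')])
E
```

```text
pics
{'clock': np.float64(0.0), 'joints': array([-1.289,  0.435,  0.025,  1.574, -0.012,  1.134, -0.075]), 'dq': array([-0.001,  0.001,  0.001,  0.003, -0.002, -0.   , -0.   ]), 'joint_efforts': array([ 2.0000e-03, -6.6784e+01,  9.8600e-01, -3.1446e+01, -6.0000e-02,
        4.3000e-02,  0.0000e+00]), 'position': array([0.234, 0.579, 0.245]), 'ee_rot': array([-6.010e-01, -3.083e+00,  2.000e-03]), 'force': array([-0.092, -0.458, -0.012]), 'ft_torque': array([ 0.027, -0.005, -0.019]), 'gripper_force': np.float64(0.0), 'width': np.float64(0.998)} 0.019
scene [1.379 0.045 0.992] [-0.72  0.   -0.69] 472.9942357959078
side [ 0.246 -1.174  0.92 ] [ 0.14  0.83 -0.54] 446.3010904944708
wrist [0.161 0.608 0.385] [ 0.27 -0.11 -0.96] 361.5318170409201
```

View pics/scene0.png

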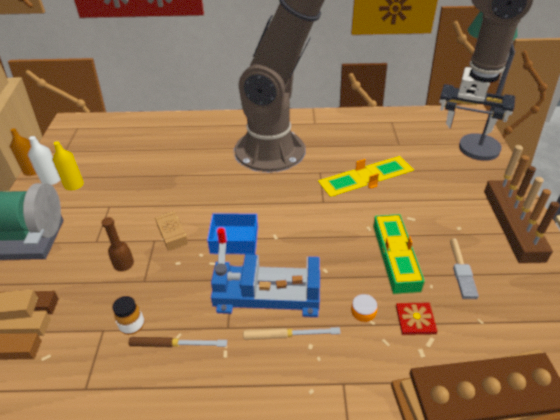

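View pics/side0.png

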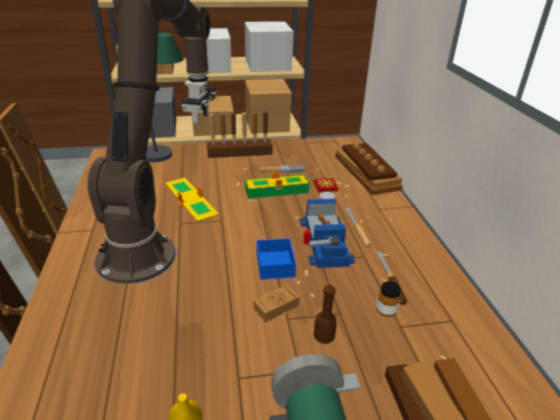

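The scene view shows the vise at about (265,285), its lever knob at (221,236), the bin at (233,233), the lidded case at (398,252), a spare lid at (366,176), the blank at (172,232) and the mallet at (120,250). The gouges, jar (128,315), tin (365,307), tile (416,317) and brush (462,270) are bystanders. The side view confirms this layout.

```bash
python3 - <<'E'
from h import *
im,c=load('scene0.png')
for n,uv,z in [("knob",(221,231),.09),("bin",(233,217),.055),("binfar",(257,235),.055),("caseTL",(376,219),.046),("caseTR",(390,216),.046),("caseBR",(419,283),.046),("caseBL",(404,286),.046),("spareL",(320,185),.012),("spareR",(412,165),.012),("fixjawTop",(313,265),.092),("movjaw",(249,265),.092),("blank",(172,230),.036),("mallet",(121,262),.03),("off1",(264,285),.05),("off2",(281,284),.05),("off3",(297,280),.05),("tin",(365,305),.03),("gougeA",(290,333),.01),('brush',(462,270),.01)]:
    print(n,np.round(onz(c,uv,z),3))
E
```

```text
knob [ 0.491 -0.122  0.09 ]
bin [ 0.402 -0.099  0.055]
binfar [ 0.475 -0.028  0.055]
caseTL [0.412 0.31  0.046]
caseTR [0.401 0.352 0.046]
caseBR [0.644 0.382 0.046]
caseBL [0.653 0.342 0.046]
spareL [0.216 0.165 0.012]
spareR [0.121 0.48  0.012]
fixjawTop [0.618 0.116 0.092]
movjaw [ 0.613 -0.043  0.092]
blank [ 0.43  -0.272  0.036]
mallet [ 0.542 -0.393  0.03 ]
off1 [ 0.644 -0.007  0.05 ]
off2 [0.642 0.036 0.05 ]
off3 [0.63  0.076 0.05 ]
tin [0.696 0.241 0.03 ]
gougeA [0.758 0.056 0.01 ]
brush [0.576 0.518 0.01 ]
```

Emit:
arm_command(
  deltas=[0,0,0.33,0.293,-0.232,0,91.8,0,0,0.33,0.293,-0.232,0,91.8,0,0,0.33,0.293,-0.232,0,91.8,0,0,0.33,0.293,-0.232,0,91.8,0,0,0.33,0.293,-0.232,0,91.8,0,0,0.33,0.293,-0.232,0,91.8,0,0,0.33,0.293,-0.232,0,91.8,0,0,0.33,0.293,-0.232,0,91.8,0,0,0.33,0.293,-0.232,0,91.8,0,0,0.33,0.293,-0.232,0,91.8],
  force=20,
)

```text
clock: 1.15
position: [0.5275, 0.3471, 0.2453]
ee_rot: [0.208, -3.134, -0.0]
force: [-0.1, 0.2, -0.2]
width: 1.002
gripper_force: 0.0
```

```bash
cat >> h.py <<'E'
from scipy.spatial.transform import Rotation as Ro
def st():
    s=sensors.observe(); R=Ro.from_rotvec(s["ee_rot"]).as_matrix()
    print('t %.1f'%s["clock"],'p',np.round(s["position"],4),'yaw(y-axis from +y) deg %.1f'%np.degrees(np.arctan2(-R[0,1],R[1,1])),'z',np.round(R[:,2],3),'F',np.round(s["force"],1),'w %.1f'%(s["width"]*91.8),'g %.1f'%s["gripper_force"],'j7 %.2f'%s["joints"][6])
    return s
def rects(im,c,lo,hi,z,amin=100):
    m=cv2.inRange(cv2.cvtColor(im,cv2.COLOR_BGR2HSV),lo,hi)
    m=cv2.morphologyEx(m,cv2.MORPH_OPEN,np.ones((3,3)))
    out=[]
    for q in cv2.findContours(m,cv2.RETR_EXTERNAL,cv2.CHAIN_APPROX_NONE)[0]:
        if cv2.contourArea(q)<amin: continue
        p=np.array([onz(c,u,z)[:2] for u in q.reshape(-1,2)])
        b=cv2.minAreaRect((p*1000).astype(np.float32)); bx=cv2.boxPoints(b)
        e=bx[1]-bx[0]; f=bx[2]-bx[1]; l=e if np.hypot(*e)>np.hypot(*f) else f
        mm=cv2.moments(q)
        out.append(dict(ctr=np.round(b[0],1),size=np.round(sorted(b[1]),1),long=round(np.degrees(np.arctan2(l[1],l[0]))%180,1),px=(round(mm['m10']/mm['m00']),round(mm['m01']/mm['m00'])),A=cv2.contourArea(q)))
    return out
E
python3 - <<'E'
from h import *
st(); im,c=shot('wrist','w1.png')
for z,lo,hi in ((.046,(50,120,60),(75,255,255)),(.046,(23,120,120),(35,255,255)),(.07,(8,150,150),(19,255,255))):
    for r in rects(im,c,lo,hi,z): print(lo,r)
E
```

```text
t 1.1 p [0.5275 0.3471 0.2453] yaw(y-axis from +y) deg 7.6 z [-0.001 -0.    -1.   ] F [-0.1  0.2 -0.2] w 91.9 g 0.0 j7 1.04
(50, 120, 60) {'ctr': array([583.2, 356.4]), 'size': array([38.3, 58.2]), 'long': np.float32(3.3), 'px': (277, 240), 'A': 1954.5}
(50, 120, 60) {'ctr': array([448.9, 348.5]), 'size': array([38.6, 58.5]), 'long': np.float32(3.5), 'px': (288, 101), 'A': 2808.0}
(50, 120, 60) {'ctr': array([516. , 352.5]), 'size': array([ 76.3, 248.1]), 'long': np.float32(3.4), 'px': (282, 144), 'A': 2608.5}
(23, 120, 120) {'ctr': array([516. , 352.5]), 'size': array([ 64.9, 236.7]), 'long': np.float32(3.4), 'px': (283, 158), 'A': 15963.0}
(8, 150, 150) {'ctr': array([695. , 361.9]), 'size': array([30.4, 55.5]), 'long': np.float32(94.6), 'px': (268, 348), 'A': 483.5}
(8, 150, 150) {'ctr': array([641.3, 273.3]), 'size': array([13.8, 17.9]), 'long': np.float32(3.9), 'px': (185, 295), 'A': 156.5}
(8, 150, 150) {'ctr': array([516.7, 322.4]), 'size': array([ 4.6, 25.7]), 'long': np.float32(3.2), 'px': (249, 177), 'A': 113.0}
```

View pics/w1.png

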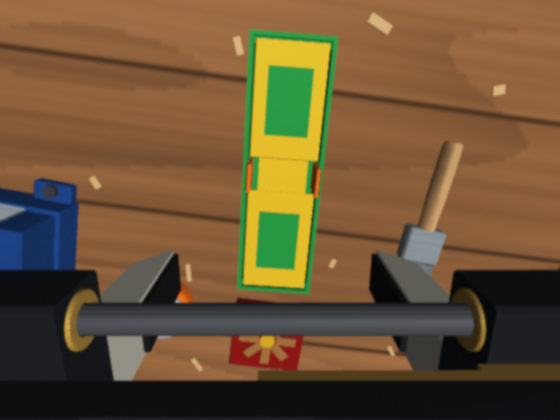

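Emit:
arm_command(
  deltas=[0,0,-0.047,-0.0115,0.0054,-0.05,91.8,0,0,-0.047,-0.0115,0.0054,-0.1,91.8,0,0,-0.047,-0.0115,0.0054,-0.14,91.8,0,0,-0.047,-0.0115,0.0054,-0.175,91.8,0,0,-0.047,-0.0115,0.0054,-0.175,91.8,0,0,-0.047,-0.0115,0.0054,-0.175,50,0,0,-0.047,-0.0115,0.0054,-0.175,50,0,0,-0.047,-0.0115,0.0054,-0.175,50,0,0,-0.047,-0.0115,0.0054,-0.175,50,0,0,-0.047,-0.0115,0.0054,-0.175,50,0,0,-0.047,-0.0115,0.0054,-0.175,50,0,0,-0.047,-0.0115,0.0054,-0.175,50],
  force=25,
)

```text
clock: 2.4
position: [0.5169, 0.3533, 0.0726]
ee_rot: [-0.093, 3.138, 0.003]
force: [-2.2, -1.1, 11.9]
width: 0.566
gripper_force: 25.1
```

Emit:
arm_command(
  deltas=[0,0,0,0,0,0.01,50,0,0,0,0,0,0.03,50,0,0,0,0,0,0.06,50,0,0,0,0,0,0.1,50,0,0,0,0,0,0.1,50,0,0,0,0,0,0.1,50],
)

```text
clock: 3.0
position: [0.5166, 0.353, 0.1722]
ee_rot: [-0.093, 3.138, 0.002]
force: [-0.9, -0.5, -2.2]
width: 0.564
gripper_force: 25.0
```

```bash
python3 - <<'E'
from h import *
st(); im,c=shot('wrist','w2.png')
im2,c2=shot('scene','s2.png'); cv2.imwrite('pics/s2c.png',cv2.resize(im2[140:360,140:500],None,fx=2,fy=2))
for r in rects(im,c,(23,120,120),(35,255,255),.142): print(r)
E
```

```text
t 3.0 p [0.5166 0.353  0.1722] yaw(y-axis from +y) deg 3.4 z [ 0.002  0.002 -1.   ] F [-0.9 -0.5 -2.2] w 51.7 g 25.0 j7 0.95
{'ctr': array([570.9, 382.3]), 'size': array([11.9, 22. ]), 'long': np.float32(3.4), 'px': (321, 353), 'A': 649.5}
{'ctr': array([574.1, 329.6]), 'size': array([11.5, 22. ]), 'long': np.float32(3.5), 'px': (227, 352), 'A': 646.0}
{'ctr': array([468.8, 349.8]), 'size': array([ 64.8, 143.2]), 'long': np.float32(3.5), 'px': (275, 137), 'A': 38829.5}
```

View pics/s2c.png

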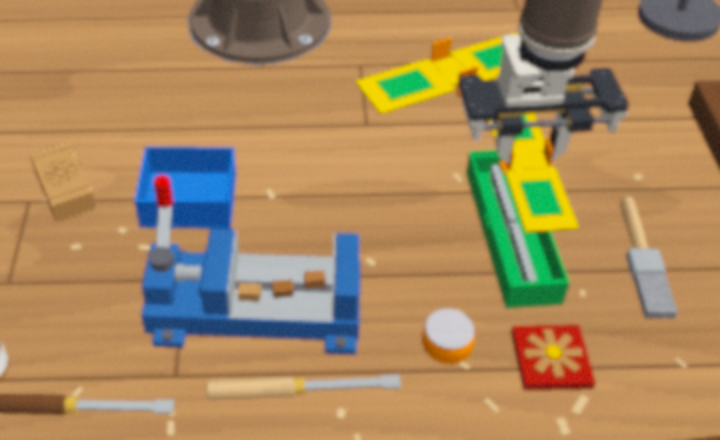

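The lid is held clear of the case, one parallel is visible inside it, and three offcuts lie on the vise bed at crop (249,291), (283,287) and (314,279). Laying the lid down next.

Emit:
arm_command(
  deltas=[0,0,0,0,-0.04,0.02,50,0,0,0,-0.03,-0.08,0.02,50,0,0,0,-0.05,-0.12,0.02,50,0,0,0,-0.07,-0.16,0.02,50,0,0,0,-0.087,-0.193,0.0,50,0,0,0,-0.087,-0.193,-0.04,50,0,0,0,-0.087,-0.193,-0.08,50,0,0,0,-0.087,-0.193,-0.11,50,0,0,0,-0.087,-0.193,-0.13,50,0,0,0,-0.087,-0.193,-0.13,50,0,0,0,-0.087,-0.193,-0.13,91.8,0,0,0,-0.087,-0.193,-0.13,91.8,0,0,0,-0.087,-0.193,-0.13,91.8,0,0,0,-0.087,-0.193,-0.08,91.8,0,0,0,-0.087,-0.193,-0.03,91.8,0,0,0,-0.087,-0.193,0.02,91.8,0,0,0,-0.087,-0.193,0.07,91.8],
)

```text
clock: 4.8
position: [0.4287, 0.1595, 0.2434]
ee_rot: [-0.094, 3.139, 0.001]
force: [1.2, 0.9, -0.2]
width: 0.998
gripper_force: 0.0
```

Emit:
arm_command(
  deltas=[0,0,0,0.04,-0.02,0.01,91.8,0,0,0,0.24,-0.12,0.01,91.8,0,0,0,0.24,-0.12,0.01,91.8,0,0,0,0.24,-0.12,0.01,91.8,0,0,0,0.24,-0.12,0.01,91.8,0,0,0,0.24,-0.12,0.01,91.8,0,0,0,0.24,-0.12,0.01,91.8],
)

```text
clock: 5.5
position: [0.6713, 0.0366, 0.2502]
ee_rot: [-0.088, 3.14, -0.003]
force: [-0.3, -0.5, 0.9]
width: 0.996
gripper_force: 0.0
```

```bash
python3 - <<'E'
from h import *
st(); im,c=shot('wrist','w3.png')
st()
for r in rects(im,c,(100,120,40),(130,255,255),.092,300): print('blue',r)
for r in rects(im,c,(5,80,60),(22,255,255),.055,60): print('wood',r)
E
```

```text
t 5.5 p [0.6713 0.0366 0.2502] yaw(y-axis from +y) deg 3.2 z [ 0.001 -0.002 -1.   ] F [-0.3 -0.5  0.9] w 91.4 g 0.0 j7 1.56
t 5.5 p [0.6698 0.0384 0.2504] yaw(y-axis from +y) deg 3.3 z [-0.    -0.001 -1.   ] F [-1.4  0.4 -0.4] w 91.8 g 0.0 j7 1.56
blue {'ctr': array([624.4, 113. ]), 'size': array([ 48.2, 120. ]), 'long': np.float32(9.7), 'px': (371, 146), 'A': 4552.0}
blue {'ctr': array([613.5, -75.8]), 'size': array([ 98.1, 113.8]), 'long': np.float32(175.7), 'px': (150, 122), 'A': 12428.5}
wood {'ctr': array([860.7, 127.2]), 'size': array([ 59.6, 482.2]), 'long': np.float32(93.6), 'px': (304, 360), 'A': 13161.0}
wood {'ctr': array([805. , 260.4]), 'size': array([18. , 78.8]), 'long': np.float32(16.3), 'px': (478, 322), 'A': 473.5}
wood {'ctr': array([ 830.1, -164.5]), 'size': array([33.3, 82.7]), 'long': np.float32(168.4), 'px': (77, 320), 'A': 1078.0}
wood {'ctr': array([708.2, 310.4]), 'size': array([20.4, 47. ]), 'long': np.float32(16.3), 'px': (551, 240), 'A': 519.0}
wood {'ctr': array([643.2,  -6. ]), 'size': array([17.8, 27.9]), 'long': np.float32(83.7), 'px': (231, 155), 'A': 533.5}
wood {'ctr': array([637.4,  35.2]), 'size': array([18.4, 25.8]), 'long': np.float32(93.3), 'px': (276, 151), 'A': 508.5}
wood {'ctr': array([625.9,  76. ]), 'size': array([16.3, 27.9]), 'long': np.float32(93.3), 'px': (321, 141), 'A': 525.5}
wood {'ctr': array([655.5,  30.9]), 'size': array([283.4, 553.7]), 'long': np.float32(93.3), 'px': (286, 146), 'A': 105686.0}
```

View pics/w3.png

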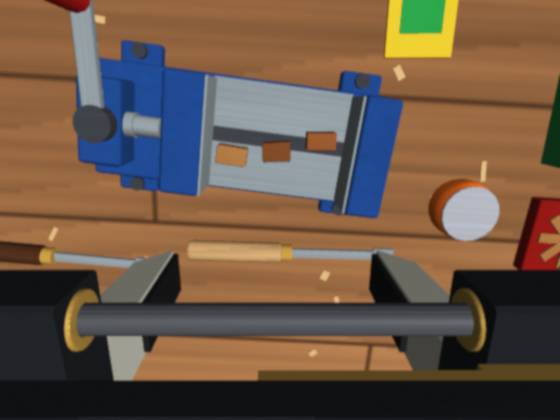

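```bash
python3 - <<'E'
from h import *
im,c=load('w3.png')
P=lambda *u:[onz(c,x,.092)[:2] for x in u]
f=P((366,97),(343,214)); o=P((401,101),(379,217)); m=P((215,75),(203,195)); mb=P((163,68),(160,190))
for n,a in (('fix',f),('fixout',o),('mov',m),('movback',mb)):
    d=a[1]-a[0]; print(n,np.round(a,4),'mid',np.round((a[0]+a[1])/2,4),'len',np.round(np.hypot(*d),4),'ang of -d',np.round(np.degrees(np.arctan2(d[1],d[0])),1))
print('pivot',onz(c,(94,123),.085),onz(c,(94,123),.095))
cv2.imwrite('pics/w3c.png',cv2.resize(im[40:230,50:420],None,fx=2.1,fy=2.1,interpolation=cv2.INTER_CUBIC))
E
```

```text
fix [[0.5859 0.1031]
 [0.6831 0.0959]] mid [0.6345 0.0995] len 0.0975 ang of -d -4.2
fixout [[0.5873 0.1311]
 [0.6841 0.1274]] mid [0.6357 0.1292] len 0.0968 ang of -d -2.2
mov [[ 0.5764 -0.0157]
 [ 0.6731 -0.0251]] mid [ 0.6248 -0.0204] len 0.0971 ang of -d -5.5
movback [[ 0.5737 -0.0558]
 [ 0.6708 -0.0615]] mid [ 0.6222 -0.0587] len 0.0973 ang of -d -3.4
pivot [ 0.61889795 -0.11596474  0.085     ] [ 0.61799925 -0.11112477  0.095     ]
```

View pics/w3c.png

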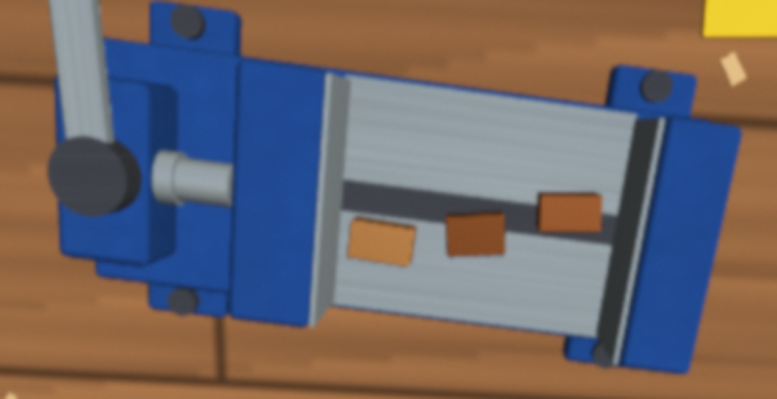

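```bash
python3 - <<'E'
from h import *
im,c=load('scene0.png')
for u in ((211.5,214.5),(257.5,214.5),(209,235),(258.5,234)): print(np.round(onz(c,u,.055),3))
ims,cs=load('side0.png')
for r in rects(ims,cs,(100,150,60),(130,255,255),.055,300): print(r)
for r in rects(im,c,(100,150,60),(130,255,255),.055,300): print(r)
# knob triangulation
def cen(im,lo,hi,roi):
    m=cv2.inRange(cv2.cvtColor(im,cv2.COLOR_BGR2HSV),lo,hi); k=np.zeros_like(m); x,y,X,Y=roi; k[y:Y,x:X]=m[y:Y,x:X]
    ys,xs=np.nonzero(k); return xs.mean(),ys.mean(),ys.min(),len(xs)
a=cen(im,(0,150,80),(5,255,255),(205,220,240,260)); b=cen(ims,(0,150,80),(5,255,255),(295,220,320,260)); print(a,b)
o1,d1=ray(c,a[:2]); o2,d2=ray(cs,b[:2]); t=np.linalg.lstsq(np.c_[d1,-d2],o2-o1,rcond=None)[0]; print('knob ctr',o1+d1*t[0],o2+d2*t[1])
E
```

```text
[ 0.389 -0.162  0.055]
[ 0.393 -0.029  0.055]
[ 0.471 -0.161  0.055]
[ 0.471 -0.024  0.055]
{'ctr': array([ 434.8, -128.9]), 'size': array([108.9, 180.9]), 'long': np.float32(87.6), 'px': (276, 259), 'A': 1253.5}
{'ctr': array([612.3, -86.2]), 'size': array([130.5, 212.9]), 'long': np.float32(82.6), 'px': (331, 247), 'A': 1055.0}
{'ctr': array([563. , -17.7]), 'size': array([301.9, 336.2]), 'long': np.float32(176.2), 'px': (249, 267), 'A': 3624.5}
(np.float64(221.36), np.float64(235.42), np.int64(229), 50) (np.float64(306.046875), np.float64(236.6875), np.int64(230), 64)
knob ctr [ 0.53000838 -0.11586778  0.11314003] [ 0.52900354 -0.11498433  0.1139485 ]
```

Emit:
arm_command(
  deltas=[0,0,-1.0,-0.044,0.0376,0,50,0,0,-1.0,-0.044,0.0376,0,50,0,0,-1.0,-0.044,0.0376,0,50,0,0,-1.0,-0.044,0.0376,0,50,0,0,-1.0,-0.044,0.0376,0,50,0,0,-1.0,-0.044,0.0376,0,50,0,0,-1.0,-0.044,0.0376,0,50,0,0,-1.0,-0.044,0.0376,0,50,0,0,-1.0,-0.044,0.0376,0,50,0,0,-1.0,-0.044,0.0376,0,50,0,0,-1.0,-0.044,0.0376,-0.03,50,0,0,-1.0,-0.044,0.0376,-0.07,50,0,0,-1.0,-0.044,0.0376,-0.1,50,0,0,-1.0,-0.044,0.0376,-0.1,50],
  force=15,
)

```text
clock: 6.95
position: [0.6213, 0.0786, 0.1474]
ee_rot: [-2.149, -2.284, 0.008]
force: [-0.7, 0.7, 1.4]
width: 0.54
gripper_force: 0.0
```

```bash
python3 - <<'E'
from h import *
st(); im,c=shot('wrist','w4.png')
for r in rects(im,c,(5,80,60),(22,255,255),.056,150):
    if r['size'][1]<60: print(r)
E
```

```text
t 7.0 p [0.6213 0.0786 0.1474] yaw(y-axis from +y) deg -86.5 z [-0.007  0.    -1.   ] F [-0.7  0.7  1.4] w 49.6 g 0.0 j7 0.12
{'ctr': array([643.3, -15.3]), 'size': array([10.6, 17.3]), 'long': np.float32(3.9), 'px': (297, 341), 'A': 247.0}
{'ctr': array([706.1,   6.9]), 'size': array([13.8, 54.5]), 'long': np.float32(102.1), 'px': (386, 320), 'A': 659.5}
{'ctr': array([540.8,  -3.6]), 'size': array([ 8.8, 54.2]), 'long': np.float32(84.4), 'px': (160, 319), 'A': 409.5}
{'ctr': array([637.8,  38.9]), 'size': array([17.2, 30.7]), 'long': np.float32(95.1), 'px': (296, 275), 'A': 893.5}
{'ctr': array([626.5,  75.3]), 'size': array([15.7, 27.3]), 'long': np.float32(93.5), 'px': (283, 226), 'A': 830.0}
```

View pics/w4.png

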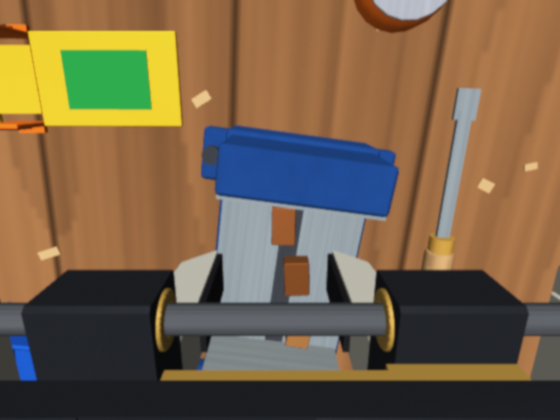

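Emit:
arm_command(
  deltas=[0,0,0,0.001,-0.001,-0.04,50,0,0,0,0.001,-0.001,-0.075,50,0,0,0,0.001,-0.001,-0.09,50,0,0,0,0.001,-0.001,-0.09,50,0,0,0,0.001,-0.001,-0.09,10,0,0,0,0.001,-0.001,-0.09,10,0,0,0,0.001,-0.001,-0.09,10,0,0,0,0.001,-0.001,-0.09,10,0,0,0,0.001,-0.001,-0.05,10,0,0,0,0.001,-0.001,0,10,0,0,0,0.001,-0.001,0.02,10],
  force=15,
)

```text
clock: 8.1
position: [0.6281, 0.076, 0.1754]
ee_rot: [2.152, 2.284, 0.007]
force: [1.5, 0.8, -1.2]
width: 0.11
gripper_force: 0.0
```

```bash
python3 - <<'E'
from h import *
st(); im,c=shot('wrist','w5.png')
for r in rects(im,c,(5,80,60),(22,255,255),.056,150):
    if r['size'][1]<60: print(r)
E
```

```text
t 8.1 p [0.6281 0.076  0.1754] yaw(y-axis from +y) deg -86.6 z [ 0.006  0.001 -1.   ] F [ 1.5  0.8 -1.2] w 10.1 g 0.0 j7 0.11
{'ctr': array([610., -21.]), 'size': array([ 5.7, 59.2]), 'long': np.float32(92.0), 'px': (245, 319), 'A': 324.0}
{'ctr': array([637.5,  38.4]), 'size': array([16.3, 29.7]), 'long': np.float32(93.4), 'px': (281, 253), 'A': 529.0}
{'ctr': array([621.1,  76.7]), 'size': array([16.4, 29. ]), 'long': np.float32(93.5), 'px': (265, 208), 'A': 721.0}
```

View pics/w5.png

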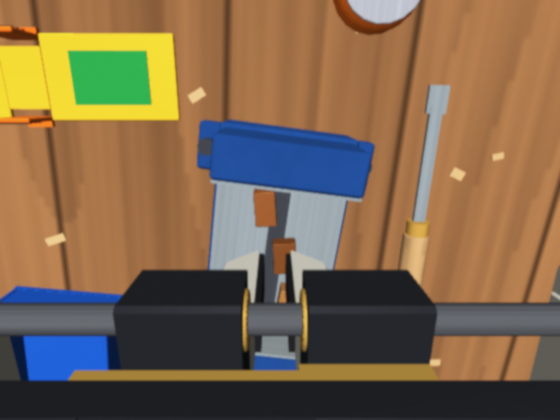

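The offcut moved 5 mm and is now at (265,208), so the fingers started lifting before they had closed. I'll retry with a smaller opening and a longer close.

Emit:
arm_command(
  deltas=[0,0,0,-0.0055,0.0005,-0.04,36,0,0,0,-0.0055,0.0005,-0.08,36,0,0,0,-0.0055,0.0005,-0.1,36,0,0,0,-0.0055,0.0005,-0.111,36,0,0,0,-0.0055,0.0005,-0.111,36,0,0,0,-0.0055,0.0005,-0.111,8,0,0,0,-0.0055,0.0005,-0.111,8,0,0,0,-0.0055,0.0005,-0.111,8,0,0,0,-0.0055,0.0005,-0.111,8,0,0,0,-0.0055,0.0005,-0.111,8,0,0,0,-0.0055,0.0005,-0.111,8],
  force=20,
)

```text
clock: 9.25
position: [0.6209, 0.0768, 0.06]
ee_rot: [2.154, 2.286, 0.001]
force: [-1.1, 1.0, 3.3]
width: 0.173
gripper_force: 20.0
```

Emit:
arm_command(
  deltas=[0,0,0,0,0,0.05,8,0,0,0,0,0,0.1,8,0,0,0,-0.035,-0.03,0.11,8,0,0,0,-0.07,-0.06,0.11,8,0,0,0,-0.105,-0.09,0.11,8,0,0,0,-0.14,-0.12,0.11,8,0,0,0,-0.175,-0.15,0.1,8,0,0,0,-0.201,-0.1665,0.06,8,0,0,0,-0.201,-0.1665,0.05,8,0,0,0,-0.201,-0.1665,0.05,36,0,0,0,-0.201,-0.1665,0.05,36,0,0,0,-0.201,-0.1665,0.05,36,0,0,0,-0.201,-0.1665,0.1,36,0,0,0,-0.165,-0.135,0.11,36,0,0,0,-0.12,-0.11,0.11,36,0,0,0,-0.08,-0.09,0.11,36,0,0,0,-0.04,-0.06,0.11,36,0,0,0,0,-0.038,0.11,36,0,0,0,0.0165,-0.038,0.07,36,0,0,0,0.0165,-0.038,0.06,36],
)

```text
clock: 11.25
position: [0.6383, 0.0412, 0.1168]
ee_rot: [-2.149, -2.29, 0.003]
force: [-0.6, -0.3, -0.0]
width: 0.393
gripper_force: 0.0
```

```bash
python3 - <<'E'
from h import *
st(); im,c=shot('wrist','w6.png')
for r in rects(im,c,(5,80,60),(22,255,255),.055,150):
    if r['size'][1]<60: print(r)
im,c=shot('scene','s6.png')
for z in(.02,.055):
  for r in rects(im[190:300,190:340],(c[0]-np.array([[0,0,190],[0,0,190],[0,0,0]]),c[1],c[2]),(3,100,60),(20,255,230),z,10):
    if r['size'][1]<60: print('scene',z,r)
E
```

```text
t 11.2 p [0.6383 0.0412 0.1168] yaw(y-axis from +y) deg -86.4 z [-0.002 -0.001 -1.   ] F [-0.6 -0.3 -0. ] w 36.1 g 0.0 j7 0.22
{'ctr': array([694.2, -12.6]), 'size': array([ 9.7, 47.3]), 'long': np.float32(99.8), 'px': (358, 320), 'A': 548.0}
{'ctr': array([587.1, -19.6]), 'size': array([ 6.5, 47.4]), 'long': np.float32(86.5), 'px': (190, 319), 'A': 406.5}
{'ctr': array([644.9,   4.7]), 'size': array([17.3, 18.2]), 'long': np.float32(84.6), 'px': (281, 291), 'A': 604.5}
{'ctr': array([638. ,  37.2]), 'size': array([17.4, 29.8]), 'long': np.float32(94.4), 'px': (275, 242), 'A': 1260.5}
scene 0.02 {'ctr': array([620. ,  35.5]), 'size': array([16.2, 20.7]), 'long': np.float32(89.1), 'px': (91, 95), 'A': 33.5}
scene 0.02 {'ctr': array([622.1,  -7.1]), 'size': array([22.6, 23.9]), 'long': np.float32(88.6), 'px': (74, 95), 'A': 57.5}
scene 0.02 {'ctr': array([531.6, -90.9]), 'size': array([32.2, 47.2]), 'long': np.float32(88.5), 'px': (45, 69), 'A': 128.5}
scene 0.02 {'ctr': array([427.6, -87.9]), 'size': array([16. , 20.9]), 'long': np.float32(88.5), 'px': (48, 42), 'A': 25.0}
scene 0.055 {'ctr': array([647.3,  35.9]), 'size': array([15.6, 20. ]), 'long': np.float32(89.1), 'px': (91, 95), 'A': 33.5}
scene 0.055 {'ctr': array([649.4,  -5.3]), 'size': array([21.8, 23. ]), 'long': np.float32(88.6), 'px': (74, 95), 'A': 57.5}
scene 0.055 {'ctr': array([562.1, -86. ]), 'size': array([31. , 45.5]), 'long': np.float32(88.5), 'px': (45, 69), 'A': 128.5}
scene 0.055 {'ctr': array([461.9, -83.1]), 'size': array([15.5, 20.1]), 'long': np.float32(88.5), 'px': (48, 42), 'A': 25.0}
```

Emit:
arm_command(
  deltas=[0,0,0,0,-0.0015,-0.04,36,0,0,0,0,-0.0015,-0.061,36,0,0,0,0,-0.0015,-0.061,36,0,0,0,0,-0.0015,-0.061,8,0,0,0,0,-0.0015,-0.061,8,0,0,0,0,-0.0015,-0.061,8,0,0,0,0,-0.0015,-0.061,8,0,0,0,0,-0.0015,-0.061,8,0,0,0,0,-0.0015,-0.061,8],
  force=20,
)

```text
clock: 12.25
position: [0.6375, 0.0373, 0.06]
ee_rot: [2.154, 2.286, 0.002]
force: [-1.6, 0.2, 7.8]
width: 0.195
gripper_force: 20.0
```

Emit:
arm_command(
  deltas=[0,0,0,0,0,0.05,8,0,0,0,0,0,0.1,8,0,0,0,-0.04,-0.02,0.11,8,0,0,0,-0.08,-0.04,0.11,8,0,0,0,-0.12,-0.06,0.11,8,0,0,0,-0.16,-0.08,0.11,8,0,0,0,-0.2,-0.1,0.1,8,0,0,0,-0.2175,-0.112,0.06,8,0,0,0,-0.2175,-0.112,0.05,8,0,0,0,-0.2175,-0.112,0.05,36,0,0,0,-0.2175,-0.112,0.05,36,0,0,0,-0.2175,-0.112,0.05,36,0,0,0,-0.2175,-0.112,0.1,36,0,0,0,-0.175,-0.1,0.11,36,0,0,0,-0.13,-0.08,0.11,36,0,0,-0.05,-0.085,-0.06,0.11,36,0,0,-0.1,-0.04,-0.043,0.11,36,0,0,-0.109,0.006,-0.043,0.1,36,0,0,-0.109,0.006,-0.043,0.061,36,0,0,-0.109,0.006,-0.043,0.061,36],
)

```text
clock: 14.25
position: [0.6419, -0.0044, 0.1158]
ee_rot: [-2.337, -2.094, 0.008]
force: [-1.3, 0.4, 0.2]
width: 0.391
gripper_force: 0.0
```

```bash
python3 - <<'E'
from h import *
st(); im,c=shot('wrist','w7.png')
for r in rects(im,c,(5,80,60),(22,255,255),.056,150):
    if r['size'][1]<60: print(r)
im,c=shot('scene','s6.png')
for z in(.02,):
  for r in rects(im[190:300,190:340],(c[0]-np.array([[0,0,190],[0,0,190],[0,0,0]]),c[1],c[2]),(3,100,60),(20,255,230),z,10):
    if r['size'][1]<60: print('scene',z,r)
E
```

```text
t 14.2 p [ 0.6419 -0.0044  0.1158] yaw(y-axis from +y) deg -96.3 z [-0.006 -0.001 -1.   ] F [-1.3  0.4  0.2] w 35.9 g 0.0 j7 0.16
{'ctr': array([687.1, -65.7]), 'size': array([ 9.6, 46.8]), 'long': np.float32(89.9), 'px': (358, 320), 'A': 553.5}
{'ctr': array([581.5, -54.2]), 'size': array([ 6.4, 46.3]), 'long': np.float32(76.8), 'px': (190, 319), 'A': 360.5}
{'ctr': array([644.2,  -4.6]), 'size': array([16.3, 31.1]), 'long': np.float32(83.9), 'px': (279, 238), 'A': 1315.0}
scene 0.02 {'ctr': array([627.,  -7.]), 'size': array([12.8, 23.4]), 'long': np.float32(88.6), 'px': (74, 97), 'A': 33.0}
scene 0.02 {'ctr': array([531.6, -90.1]), 'size': array([32.2, 48.8]), 'long': np.float32(88.5), 'px': (45, 69), 'A': 135.0}
scene 0.02 {'ctr': array([425.8, -86.2]), 'size': array([17.3, 20.4]), 'long': np.float32(2.9), 'px': (48, 42), 'A': 25.5}
```

Emit:
arm_command(
  deltas=[0,0,0,0.0005,-0.0005,-0.04,36,0,0,0,0.0005,-0.0005,-0.06,36,0,0,0,0.0005,-0.0005,-0.06,36,0,0,0,0.0005,-0.0005,-0.06,8,0,0,0,0.0005,-0.0005,-0.06,8,0,0,0,0.0005,-0.0005,-0.06,8,0,0,0,0.0005,-0.0005,-0.06,8,0,0,0,0.0005,-0.0005,-0.06,8,0,0,0,0.0005,-0.0005,-0.06,8],
  force=20,
)

```text
clock: 15.25
position: [0.6442, -0.0061, 0.0611]
ee_rot: [2.341, 2.094, 0.002]
force: [-1.9, 0.6, 7.1]
width: 0.184
gripper_force: 20.0
```

Emit:
arm_command(
  deltas=[0,0,0,0,0,0.05,8,0,0,0,0,0,0.1,8,0,0,0,-0.04,-0.02,0.11,8,0,0,0,-0.08,-0.04,0.11,8,0,0,0,-0.12,-0.06,0.11,8,0,0,0,-0.16,-0.08,0.11,8,0,0,0,-0.2,-0.09,0.1,8,0,0,0,-0.224,-0.094,0.06,8,0,0,0,-0.224,-0.094,0.05,8,0,0,0,-0.224,-0.094,0.05,91.8,0,0,0,-0.224,-0.094,0.05,91.8,0,0,0,-0.224,-0.094,0.05,91.8,0,0,0,-0.224,-0.094,0.1,91.8,0,0,0,-0.224,-0.14,0.14,91.8,0,0,0,-0.224,-0.17,0.16,91.8,0,0,0,-0.224,-0.17,0.16,91.8],
)

```text
clock: 16.85
position: [0.4222, -0.1817, 0.2244]
ee_rot: [2.341, 2.083, 0.006]
force: [-1.1, -0.4, -0.3]
width: 0.738
gripper_force: 0.0
```

```bash
python3 - <<'E'
from h import *
st(); im,c=shot('wrist','w8.png')
for r in rects(im,c,(3,80,60),(24,255,255),.036,150): print(r)
E
```

```text
t 16.9 p [ 0.4222 -0.1817  0.2244] yaw(y-axis from +y) deg -96.7 z [ 0.009 -0.004 -1.   ] F [-1.1 -0.4 -0.3] w 67.7 g 0.0 j7 0.37
{'ctr': array([ 500.7, -384.5]), 'size': array([ 60. , 438.3]), 'long': np.float32(173.1), 'px': (321, 362), 'A': 11113.5}
{'ctr': array([ 561.4, -343.3]), 'size': array([25.2, 79.7]), 'long': np.float32(95.0), 'px': (424, 320), 'A': 827.0}
{'ctr': array([ 249.2, -304.1]), 'size': array([15. , 77.6]), 'long': np.float32(71.1), 'px': (121, 319), 'A': 408.0}
{'ctr': array([ 430. , -137.4]), 'size': array([14.6, 25.8]), 'long': np.float32(100.5), 'px': (276, 138), 'A': 436.5}
{'ctr': array([419.1, -89. ]), 'size': array([13.6, 24.1]), 'long': np.float32(93.9), 'px': (257, 82), 'A': 430.5}
{'ctr': array([423.1, -45.3]), 'size': array([11.9, 16.4]), 'long': np.float32(173.5), 'px': (255, 26), 'A': 287.0}
{'ctr': array([ 427.8, -166.6]), 'size': array([277.8, 563. ]), 'long': np.float32(173.5), 'px': (247, 162), 'A': 113568.0}
```

View pics/w8.png

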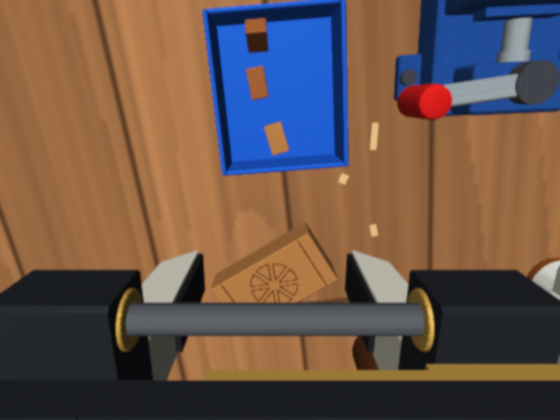

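All three offcuts are in the bin, at (257,35), (257,82) and (276,138). The blank is below at about (275,280). Next, the case.

Emit:
arm_command(
  deltas=[0,0,1.0,0.12,0.5265,0.03,30,0,0,1.0,0.12,0.5265,0.03,30,0,0,1.0,0.12,0.5265,0.03,30,0,0,1.0,0.12,0.5265,0.03,30,0,0,1.0,0.12,0.5265,0.03,30,0,0,1.0,0.12,0.5265,0.03,30,0,0,1.0,0.12,0.5265,0.03,30,0,0,1.0,0.12,0.5265,0.03,30,0,0,1.0,0.12,0.5265,0.03,30,0,0,1.0,0.12,0.5265,0.03,30,0,0,1.0,0.12,0.5265,0.03,30,0,0,1.0,0.12,0.5265,0.03,30],
)

```text
clock: 18.1
position: [0.5374, 0.3588, 0.2482]
ee_rot: [-0.157, -3.135, -0.004]
force: [0.6, -0.1, -0.0]
width: 0.323
gripper_force: 0.0
```

Emit:
arm_command(
  deltas=[0,0,0.09,0.02,0,0,30,0,0,0.11,0.02,0,0,30,0,0,0.11,0.02,0,0,30],
)

```text
clock: 18.4
position: [0.559, 0.3504, 0.2489]
ee_rot: [0.094, -3.139, 0.001]
force: [0.7, -0.2, 1.6]
width: 0.325
gripper_force: 0.0
```

```bash
python3 - <<'E'
from h import *
st(); im,c=shot('wrist','w9.png'); st()
hsv=cv2.cvtColor(im,cv2.COLOR_BGR2HSV)
for r in rects(im,c,(50,120,40),(75,255,255),.046,600): print('g',r)
m=im.copy()
for r in rects(im[:270],c,(0,0,90),(180,70,255),.029,100): print('steel',r)
E
```

```text
t 18.4 p [0.559  0.3504 0.2489] yaw(y-axis from +y) deg 3.4 z [-0.001 -0.001 -1.   ] F [ 0.7 -0.2  1.6] w 29.9 g 0.0 j7 1.06
t 18.4 p [0.5587 0.3505 0.2491] yaw(y-axis from +y) deg 3.4 z [-0.001 -0.    -1.   ] F [-0.4 -0.3  0.3] w 29.6 g 0.0 j7 1.06
g {'ctr': array([494. , 177.9]), 'size': array([35.4, 52.5]), 'long': np.float32(3.5), 'px': (90, 104), 'A': 2271.0}
g {'ctr': array([519.2, 352.5]), 'size': array([ 76.3, 241.6]), 'long': np.float32(3.3), 'px': (280, 126), 'A': 20988.0}
steel {'ctr': array([642.7, 415.1]), 'size': array([20.2, 38.9]), 'long': np.float32(93.5), 'px': (327, 262), 'A': 372.0}
steel {'ctr': array([649.4, 295.5]), 'size': array([21.4, 38.9]), 'long': np.float32(93.5), 'px': (222, 262), 'A': 390.0}
steel {'ctr': array([594.1,  80.1]), 'size': array([15.6, 24.5]), 'long': np.float32(86.0), 'px': (9, 197), 'A': 197.5}
steel {'ctr': array([601.9, 512.2]), 'size': array([40.3, 93.8]), 'long': np.float32(177.6), 'px': (425, 228), 'A': 2807.5}
steel {'ctr': array([570. , 354.7]), 'size': array([  9.3, 104.5]), 'long': np.float32(3.5), 'px': (278, 190), 'A': 804.0}
steel {'ctr': array([459.7, 348. ]), 'size': array([  9.3, 103. ]), 'long': np.float32(3.5), 'px': (279, 74), 'A': 1093.0}
```

View pics/w9.png

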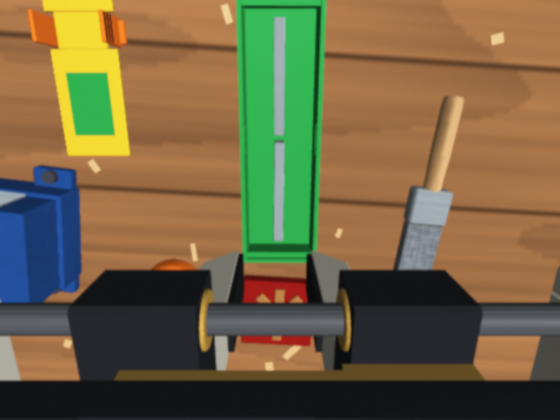

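Both parallels stand in the case, at (278,190) and (279,74).

Emit:
arm_command(
  deltas=[0,0,0,0.01,0.0047,-0.05,22,0,0,0,0.01,0.0047,-0.1,22,0,0,0,0.01,0.0047,-0.15,22,0,0,0,0.01,0.0047,-0.18,22,0,0,0,0.01,0.0047,-0.18,22,0,0,0,0.01,0.0047,-0.2,22,0,0,0,0.01,0.0047,-0.222,22,0,0,0,0.01,0.0047,-0.222,22,0,0,0,0.01,0.0047,-0.222,2,0,0,0,0.01,0.0047,-0.222,2,0,0,0,0.01,0.0047,-0.222,2,0,0,0,0.01,0.0047,-0.222,2,0,0,0,0.01,0.0047,-0.222,2,0,0,0,0.01,0.0047,-0.222,2],
  force=30,
)

```text
clock: 19.85
position: [0.5706, 0.3557, 0.03]
ee_rot: [-0.096, 3.138, 0.003]
force: [-1.6, -1.8, 8.1]
width: 0.107
gripper_force: 30.0
```

Emit:
arm_command(
  deltas=[0,0,0,0,0,0.05,2,0,0,0,0,0,0.1,2,0,0,0,0,0,0.13,2,0,0,-0.083,0.01,-0.05,0.13,2,0,0,-0.083,0.02,-0.1,0.13,2,0,0,-0.083,0.03,-0.15,0.13,2,0,0,-0.083,0.042,-0.2,0.13,2,0,0,-0.083,0.052,-0.245,0.13,2,0,0,-0.083,0.061,-0.28,0.13,2,0,0,-0.083,0.061,-0.291,0.13,2,0,0,-0.083,0.061,-0.291,0.11,2,0,0,-0.083,0.061,-0.291,0.08,2,0,0,-0.083,0.061,-0.291,0.055,2,0,0,-0.083,0.061,-0.291,0.045,2,0,0,-0.083,0.061,-0.291,0.045,2],
)

```text
clock: 21.35
position: [0.6297, 0.0644, 0.072]
ee_rot: [-0.108, -3.138, 0.0]
force: [0.8, -0.5, -2.0]
width: 0.104
gripper_force: 30.0
```

```bash
python3 - <<'E'
from h import *
st()
im,c=shot('scene','s9.png'); cv2.imwrite('pics/s9c.png',cv2.resize(im[220:330,200:340],None,fx=4,fy=4))
E
```

```text
t 21.4 p [0.6297 0.0644 0.072 ] yaw(y-axis from +y) deg -3.9 z [-0.002 -0.    -1.   ] F [ 0.8 -0.5 -2. ] w 9.6 g 30.0 j7 1.45
```

View pics/s9c.png

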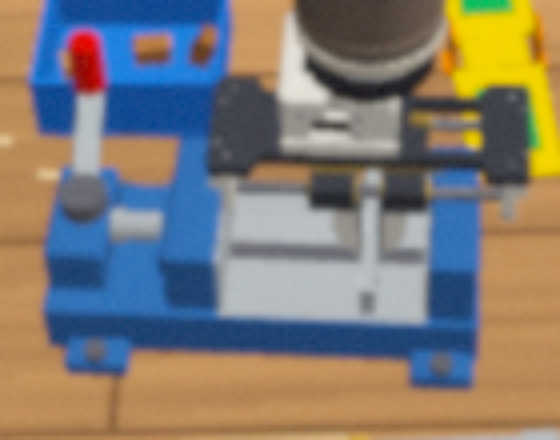

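The bar hangs along the jaws, just above the bed and towards the fixed jaw. Lowering and releasing.

Emit:
arm_command(
  deltas=[0,0,0,0,0,-0.004,2,0,0,0,0,0,-0.007,2,0,0,0,0,0,-0.007,2,0,0,0,0,0,-0.007,2],
)

```text
clock: 21.8
position: [0.6308, 0.0641, 0.0662]
ee_rot: [0.109, 3.139, 0.0]
force: [-0.2, 0.3, -2.1]
width: 0.109
gripper_force: 30.0
```

Emit:
arm_command(
  deltas=[0,0,0,0,0,-0.001,2,0,0,0,0,0,-0.002,2,0,0,0,0,0,-0.002,2],
)

```text
clock: 22.1
position: [0.6309, 0.064, 0.066]
ee_rot: [0.109, 3.139, 0.001]
force: [-7.2, -0.6, 17.9]
width: 0.106
gripper_force: 30.0
```

Emit:
arm_command(
  deltas=[0,0,0,0,0,0.001,22,0,0,0,0,0,0.001,22,0,0,0,0,0,0.001,22,0,0,0,0,0,0.04,22,0,0,0,0,0,0.086,22,0,0,0.083,-0.025,0.043,0.1,22,0,0,0.083,-0.05,0.085,0.1,22,0,0,0.083,-0.075,0.128,0.1,22,0,0,0.083,-0.1,0.17,0.1,22,0,0,0.083,-0.125,0.212,0.1,22,0,0,0.083,-0.15,0.25,0.1,22,0,0,0.083,-0.171,0.284,0.1,22,0,0,0.083,-0.171,0.284,0.07,22,0,0,0.083,-0.171,0.284,0.03,22,0,0,0.083,-0.171,0.284,0.01,22,0,0,0.083,-0.171,0.284,0.01,22],
)

```text
clock: 23.7
position: [0.4579, 0.3467, 0.0708]
ee_rot: [0.097, -3.136, 0.006]
force: [-0.3, 0.3, -0.9]
width: 0.239
gripper_force: 0.0
```

```bash
python3 - <<'E'
from h import *
st()
im,c=shot('wrist','w10.png'); st()
for r in rects(im[:330],c,(0,0,90),(180,70,255),.029,100): print('steel',r)
E
```

```text
t 23.7 p [0.4579 0.3467 0.0708] yaw(y-axis from +y) deg 3.5 z [-0.004 -0.004 -1.   ] F [-0.3  0.3 -0.9] w 21.9 g 0.0 j7 0.97
t 23.8 p [0.459  0.3474 0.0727] yaw(y-axis from +y) deg 3.5 z [-0.002 -0.002 -1.   ] F [ 0.1 -0.1  0.7] w 22.0 g 0.0 j7 0.97
steel {'ctr': array([493.1, 486. ]), 'size': array([ 8. , 56.6]), 'long': np.float32(93.7), 'px': (511, 323), 'A': 1147.0}
steel {'ctr': array([510.9, 213.9]), 'size': array([ 8.1, 51.2]), 'long': np.float32(93.7), 'px': (43, 323), 'A': 1026.0}
steel {'ctr': array([501.7, 348.8]), 'size': array([ 8.7, 60.1]), 'long': np.float32(93.7), 'px': (275, 323), 'A': 1258.0}
steel {'ctr': array([469.5, 374.4]), 'size': array([18. , 31.5]), 'long': np.float32(14.7), 'px': (317, 273), 'A': 758.5}
steel {'ctr': array([473.1, 320.1]), 'size': array([18. , 31.6]), 'long': np.float32(173.1), 'px': (233, 273), 'A': 797.5}
steel {'ctr': array([447.9, 347.3]), 'size': array([ 9.6, 80.7]), 'long': np.float32(3.5), 'px': (278, 230), 'A': 2406.5}
```

Emit:
arm_command(
  deltas=[0,0,0,0,0.0003,-0.025,22,0,0,0,0,0.0003,-0.045,22,0,0,0,0,0.0003,-0.045,22,0,0,0,0,0.0003,-0.045,2,0,0,0,0,0.0003,-0.045,2,0,0,0,0,0.0003,-0.045,2,0,0,0,0,0.0003,-0.045,2,0,0,0,0,0.0003,-0.045,2,0,0,0,0,0.0003,-0.045,2],
  force=30,
)

```text
clock: 24.65
position: [0.4606, 0.349, 0.0304]
ee_rot: [-0.096, 3.138, 0.003]
force: [-1.1, -0.7, 6.8]
width: 0.104
gripper_force: 30.0
```

Emit:
arm_command(
  deltas=[0,0,0,0,0,0.05,2,0,0,0,0,0,0.1,2,0,0,0,0.01,-0.02,0.13,2,0,0,-0.083,0.03,-0.06,0.13,2,0,0,-0.083,0.05,-0.1,0.13,2,0,0,-0.083,0.07,-0.14,0.13,2,0,0,-0.083,0.09,-0.18,0.13,2,0,0,-0.083,0.11,-0.22,0.13,2,0,0,-0.083,0.13,-0.26,0.13,2,0,0,-0.083,0.15,-0.3,0.13,2,0,0,-0.083,0.1674,-0.338,0.13,2,0,0,-0.083,0.1674,-0.338,0.11,2,0,0,-0.083,0.1674,-0.338,0.08,2,0,0,-0.083,0.1674,-0.338,0.055,2,0,0,-0.083,0.1674,-0.338,0.045,2,0,0,-0.083,0.1674,-0.338,0.04,2,0,0,-0.083,0.1674,-0.338,0.037,2,0,0,-0.083,0.1674,-0.338,0.036,2,0,0,-0.083,0.1674,-0.338,0.036,2],
)

```text
clock: 26.55
position: [0.6276, 0.0104, 0.0665]
ee_rot: [0.108, 3.138, 0.001]
force: [-4.0, -0.1, 5.3]
width: 0.103
gripper_force: 30.0
```

Emit:
arm_command(
  deltas=[0,0,0,0,0,0.001,22,0,0,0,0,0,0.001,22,0,0,0,0,0,0.001,22,0,0,0,0,0,0.04,22,0,0,0,0,0,0.085,22,0,0,0,0.03,0.02,0.13,60,0,0,0,0.06,0.02,0.17,91.8,0,0,0,0.06,0.02,0.185,91.8,0,0,0,0.06,0.02,0.185,91.8],
)

```text
clock: 27.45
position: [0.6897, 0.0305, 0.2536]
ee_rot: [0.108, 3.133, 0.001]
force: [0.5, 0.1, -1.3]
width: 0.543
gripper_force: 0.0
```

```bash
python3 - <<'E'
from h import *
st(); im,c=shot('wrist','w11.png'); st()
for u,z in (((0,0),0),): pass
cv2.imwrite('pics/w11c.png',cv2.resize(im[20:250,40:430],None,fx=2,fy=2,interpolation=cv2.INTER_CUBIC))
E
```

```text
t 27.4 p [0.6897 0.0305 0.2536] yaw(y-axis from +y) deg -3.9 z [ 0.007  0.    -1.   ] F [ 0.5  0.1 -1.3] w 49.8 g 0.0 j7 1.49
t 27.5 p [0.6881 0.0303 0.2512] yaw(y-axis from +y) deg -4.0 z [ 0.003  0.    -1.   ] F [-0.3  0.1 -0.9] w 53.6 g 0.0 j7 1.49
```

View pics/w11c.png

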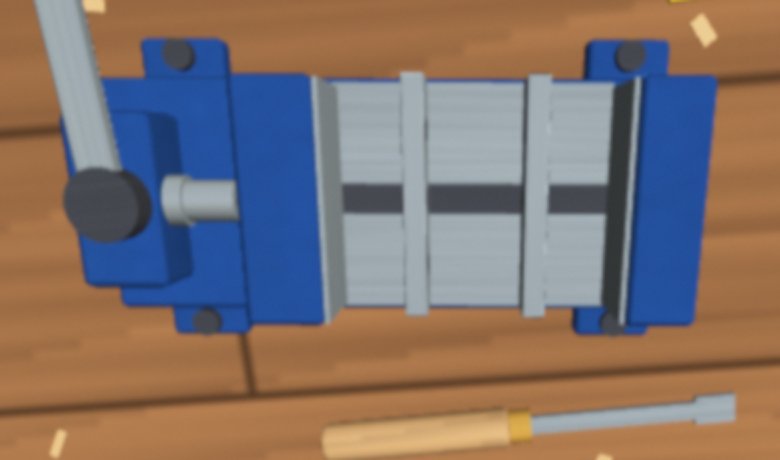

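Both parallels stand along the jaws, at crop (415,193) and (537,196), well apart, and the lever is open. Next, measuring the blank.

```bash
python3 - <<'E'
from h import *
im,c=load('w11.png')
for n,u,z in (('barL',(247.5,116.5),.065),('barR',(308.5,118),.065),('mov',(200,120),.092),('fix',(355,120),.092),('mov2',(197,58.5),.092),('mov3',(202.5,181),.092),('fixt',(359,59),.092),('fixb',(350.5,181),.092)): print(n,np.round(onz(c,u,z)[:2],4))
im,c=load('w8.png')
# blank: mask wood lighter? print hsv samples of blank top and table
h=cv2.cvtColor(im,cv2.COLOR_BGR2HSV)
for u in ((300,255),(240,285),(320,280),(274,255),(200,225),(150,200),(285,240),(400,200),(325,255)): print(u,h[u[1],u[0]])
print(np.round([onz(c,u,.036)[:2] for u in ((308,238),(335,278),(212,291))],4))
E
```

```text
barL [0.6242 0.0108]
barR [0.6291 0.0643]
mov [ 0.6231 -0.0258]
fix [0.6316 0.0994]
mov2 [ 0.5771 -0.0222]
mov3 [ 0.6734 -0.0302]
fixt [0.5859 0.1025]
fixb [0.6819 0.0955]
(300, 255) [ 15 158 178]
(240, 285) [ 15 157 180]
(320, 280) [ 15 156 176]
(274, 255) [ 15 157 182]
(200, 225) [ 14 144 173]
(150, 200) [ 14 144 165]
(285, 240) [ 14 161 135]
(400, 200) [ 13 146 150]
(325, 255) [ 14 155  89]
[[ 0.45   -0.2364]
 [ 0.4733 -0.2829]
 [ 0.3476 -0.2827]]
```

Emit:
arm_command(
  deltas=[0,0,-1,-0.277,-0.318,0,91.8,0,0,-1,-0.277,-0.318,0,91.8,0,0,-1,-0.277,-0.318,0,91.8,0,0,-1,-0.277,-0.318,0,91.8,0,0,-1,-0.277,-0.318,0,91.8,0,0,-1,-0.277,-0.318,0,91.8,0,0,-1,-0.277,-0.318,0,91.8,0,0,-1,-0.277,-0.318,0,91.8,0,0,-1,-0.277,-0.318,0,91.8,0,0,-1,-0.277,-0.318,0,91.8,0,0,-1,-0.277,-0.318,0,91.8,0,0,-1,-0.277,-0.318,0,91.8],
)

```text
clock: 28.7
position: [0.4089, -0.2872, 0.2486]
ee_rot: [-2.297, -2.14, 0.001]
force: [-0.9, -0.2, -0.3]
width: 0.999
gripper_force: 0.0
```

Emit:
arm_command(
  deltas=[0,0,-0.68,0,0,-0.02,91.8,0,0,-0.68,0,0,-0.02,91.8,0,0,-0.68,0,0,-0.02,91.8,0,0,-0.68,0,0,-0.02,91.8,0,0,-0.68,0,0,-0.02,91.8,0,0,-0.68,0,0,-0.02,91.8,0,0,-0.68,0,0,-0.02,91.8,0,0,-0.68,0,0,-0.02,91.8,0,0,-0.68,0,0,-0.02,91.8],
)

```text
clock: 29.6
position: [0.4098, -0.2872, 0.2292]
ee_rot: [-3.066, -0.683, 0.002]
force: [0.3, -0.5, -0.1]
width: 0.999
gripper_force: 0.0
```

```bash
python3 - <<'E'
from h import *
st(); im,c=shot('wrist','w12.png'); st()
print('expected blank corners px', np.round(proj(c,[(.45,-.236,.036),(.473,-.283,.036),(.348,-.283,.036)])))
cv2.imwrite('pics/w12.png',im)
E
```

```text
t 29.6 p [ 0.4098 -0.2872  0.2292] yaw(y-axis from +y) deg -154.9 z [-0.001  0.    -1.   ] F [ 0.3 -0.5 -0.1] w 91.7 g 0.0 j7 -0.26
t 29.6 p [ 0.4098 -0.2874  0.2294] yaw(y-axis from +y) deg -154.9 z [-0.001  0.    -1.   ] F [ 0.2  0.2 -0.5] w 91.6 g 0.0 j7 -0.26
expected blank corners px [[242. 123.]
 [300. 122.]
 [244. 239.]]
```

View pics/w12.png

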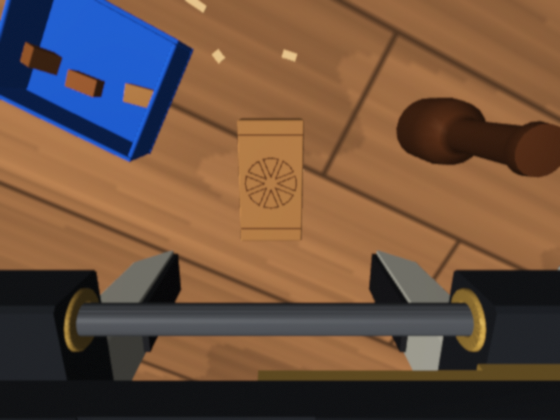

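The blank spans (238,119) to (302,240), nearly square to the gripper. The mallet stands with its head at (440,130).

```bash
python3 - <<'E'
from h import *
im,c=load('w12.png')
K,r,t=c; R=cv2.Rodrigues(r)[0]; o=-R.T@t; print('cam',o,'nadir px',proj(c,[[o[0],o[1],0]]))
q=[np.array(onz(c,u,.036)[:2]) for u in ((238,119),(302,119),(301.5,240),(240,240))]
print(np.round(q,4),[round(np.hypot(*(q[i]-q[i-1])),4) for i in range(4)])
cen=np.mean(q,0); a=(q[0]+q[1]-q[2]-q[3]); print('cen',cen,'long ang',np.degrees(np.arctan2(a[1],a[0])))
# mallet: dark brown mask, top & head
h=cv2.cvtColor(im,cv2.COLOR_BGR2HSV); m=cv2.inRange(h,(0,60,10),(20,255,95)); m[:,:390]=0; m[180:]=0
m=cv2.morphologyEx(m,cv2.MORPH_OPEN,np.ones((5,5)))
qq=max(cv2.findContours(m,cv2.RETR_EXTERNAL,cv2.CHAIN_APPROX_NONE)[0],key=cv2.contourArea); print(cv2.boundingRect(qq))
print('mallet top ctr',onz(c,(540,148),.168),'head', onz(c,(440,131),.05))
E
```

```text
cam [ 0.48163911 -0.25410664  0.36915476] nadir px [[275.03511454  98.15403448]]
[[ 0.4514 -0.2317]
 [ 0.4758 -0.2835]
 [ 0.3714 -0.335 ]
 [ 0.3455 -0.2799]] [np.float64(0.1164), np.float64(0.0573), np.float64(0.1164), np.float64(0.0609)]
cen [ 0.41102951 -0.28254921] long ang 25.36710913433882
(397, 98, 163, 78)
mallet top ctr [ 0.52020703 -0.39779182  0.168     ] head [ 0.51787727 -0.39479907  0.05      ]
```

Emit:
arm_command(
  deltas=[0,0,0.004,0.0005,0.0055,-0.05,85,0,0,0.004,0.0005,0.0055,-0.1,85,0,0,0.004,0.0005,0.0055,-0.15,85,0,0,0.004,0.0005,0.0055,-0.19,85,0,0,0.004,0.0005,0.0055,-0.206,85,0,0,0.004,0.0005,0.0055,-0.207,85,0,0,0.004,0.0005,0.0055,-0.207,50,0,0,0.004,0.0005,0.0055,-0.207,50,0,0,0.004,0.0005,0.0055,-0.207,50,0,0,0.004,0.0005,0.0055,-0.207,50,0,0,0.004,0.0005,0.0055,-0.207,50,0,0,0.004,0.0005,0.0055,-0.207,50,0,0,0.004,0.0005,0.0055,-0.207,50],
  force=25,
)

```text
clock: 30.95
position: [0.4111, -0.2823, 0.0233]
ee_rot: [3.065, 0.686, 0.002]
force: [-0.3, 1.3, 6.7]
width: 0.653
gripper_force: 25.0
```

Emit:
arm_command(
  deltas=[0,0,0,0,0,0.05,50,0,0,0,0,0,0.1,50,0,0,0,0,0,0.15,50,0,0,0.09,0,0,0.18,50,0,0,0.18,0.027,0.04,0.18,50,0,0,0.27,0.054,0.08,0.18,50,0,0,0.36,0.081,0.12,0.18,50,0,0,0.45,0.108,0.16,0.18,50,0,0,0.54,0.135,0.2,0.18,50,0,0,0.63,0.162,0.24,0.18,50,0,0,0.671,0.189,0.28,0.18,50,0,0,0.671,0.218,0.3195,0.18,50,0,0,0.671,0.218,0.3195,0.15,50,0,0,0.671,0.218,0.3195,0.12,50,0,0,0.671,0.218,0.3195,0.12,50,0,0,0.671,0.218,0.3195,0.12,50],
)

```text
clock: 32.55
position: [0.6281, 0.037, 0.1429]
ee_rot: [-2.305, -2.134, 0.002]
force: [0.6, 1.1, -0.7]
width: 0.655
gripper_force: 25.0
```

```bash
python3 - <<'E'
from h import *
st(); im,c=shot('wrist','w13.png'); st()
# expected positions of fixed jaw face top edge and blank +x end in image
V=np.array([.629,.037]); ex=np.array([.0715,.9974]); ey=np.array([-.9974,.0715])
def w(x,y,z): p=V+ex*x+ey*y; return [p[0],p[1],z]
print('jaw top edge',proj(c,[w(.063,-.05,.092),w(.063,.05,.092)]).round(1),'blank end top',proj(c,[w(.058,-.03,.156),w(.058,.03,.156)]).round(1))
for u in range(20,330,3): pass
col=im[:, int(proj(c,[w(.058,0,.156)])[0,0])].astype(int)
h=cv2.cvtColor(im,cv2.COLOR_BGR2HSV)
print([ (y,tuple(int(v) for v in h[y,int(proj(c,[w(.058,0.02,.156)])[0,0])])) for y in range(90,260,5)])
E
```

```text
t 32.5 p [0.6281 0.037  0.1429] yaw(y-axis from +y) deg -94.4 z [-0.001 -0.    -1.   ] F [ 0.6  1.1 -0.7] w 60.2 g 25.0 j7 0.10
t 32.6 p [0.6289 0.0368 0.144 ] yaw(y-axis from +y) deg -94.4 z [ 0.001 -0.    -1.   ] F [-0.4  0.1 -0.9] w 59.7 g 25.0 j7 0.10
jaw top edge [[373.1 130.4]
 [179.9 131.2]] blank end top [[362.2 160.4]
 [191.9 161.1]]
[(90, (109, 198, 144)), (95, (109, 199, 146)), (100, (109, 197, 145)), (105, (109, 197, 146)), (110, (109, 199, 146)), (115, (109, 198, 147)), (120, (109, 199, 146)), (125, (109, 200, 135)), (130, (105, 42, 135)), (135, (101, 26, 166)), (140, (101, 26, 166)), (145, (101, 26, 165)), (150, (14, 119, 137)), (155, (14, 159, 138)), (160, (15, 159, 141)), (165, (15, 156, 185)), (170, (15, 156, 177)), (175, (15, 156, 177)), (180, (15, 155, 178)), (185, (15, 156, 177)), (190, (15, 156, 177)), (195, (14, 157, 164)), (200, (14, 161, 154)), (205, (15, 156, 177)), (210, (15, 156, 178)), (215, (15, 156, 177)), (220, (15, 154, 177)), (225, (15, 156, 177)), (230, (15, 156, 177)), (235, (15, 157, 177)), (240, (15, 156, 177)), (245, (15, 156, 178)), (250, (15, 156, 178)), (255, (15, 158, 176))]
```

Emit:
arm_command(
  deltas=[0,0,0.003,0,0.001,-0.02,50,0,0,0.003,0,0.001,-0.04,50,0,0,0.003,0,0.001,-0.048,50,0,0,0.003,0,0.001,-0.053,50,0,0,0.003,0,0.001,-0.056,50,0,0,0.003,0,0.001,-0.056,50],
)

```text
clock: 33.2
position: [0.6292, 0.038, 0.0884]
ee_rot: [2.3, 2.139, 0.002]
force: [-2.3, -0.3, 3.5]
width: 0.652
gripper_force: 25.0
```

Emit:
arm_command(
  deltas=[0,0,0,0,0,0.001,85,0,0,0,0,0,0.001,85,0,0,0,0,0,0.001,85,0,0,0,0,0,0.04,85,0,0,0,0,0,0.09,85,0,0,0,0,-0.04,0.14,85,0,0,0,0,-0.07,0.16,85,0,0,0,0,-0.07,0.16,85],
)

```text
clock: 34.0
position: [0.6303, -0.0396, 0.2526]
ee_rot: [2.303, 2.124, 0.006]
force: [1.1, -0.2, -0.3]
width: 0.93
gripper_force: 0.0
```

```bash
python3 - <<'E'
from h import *
st(); im,c=shot('wrist','w14.png')
V=np.array([.629,.037]); ex=np.array([.0715,.9974]); ey=np.array([-.9974,.0715])
def w(x,y,z): p=V+ex*x+ey*y; return [p[0],p[1],z]
h=cv2.cvtColor(im,cv2.COLOR_BGR2HSV)
m=cv2.inRange(h,(10,100,60),(20,255,255))
ctr=[w(0,-.0,.101)]
x0,y0=proj(c,[w(-.055,0,.101)])[0]; x1,y1=proj(c,[w(.055,0,.101)])[0]
# sample along vise x and y lines, report top-surface edges in vise coords
def inv(u,z):
    p=onz(c,u,z)[:2]-V; return np.round([p@ex*1000,p@ey*1000],1)
for yy in (-.02,.02):
  L=[]
  for x in np.arange(-.075,.076,.0015):
    u=proj(c,[w(x,yy,.101)])[0]; i,j=int(round(u[1])),int(round(u[0]))
    L.append((round(x*1000,1),int(h[i,j,0]),int(h[i,j,1]),int(h[i,j,2])) if 0<=i<420 and 0<=j<560 else None)
  print(yy,[l for l in L if l and (abs(l[0])>50)])
for xx in (-.02,.04):
  L=[]
  for y in np.arange(-.04,.041,.0015):
    u=proj(c,[w(xx,y,.101)])[0]; i,j=int(round(u[1])),int(round(u[0]))
    if abs(y)>.024 and 0<=i<420 and 0<=j<560: L.append((round(y*1000,1),*[int(v) for v in h[i,j]]))
  print(xx,L)
E
```

```text
t 34.0 p [ 0.6303 -0.0396  0.2526] yaw(y-axis from +y) deg -94.6 z [ 0.009 -0.004 -1.   ] F [ 1.1 -0.2 -0.3] w 85.4 g 0.0 j7 0.16
-0.02 [(np.float64(-75.0), 109, 199, 145), (np.float64(-73.5), 109, 199, 145), (np.float64(-72.0), 109, 199, 146), (np.float64(-70.5), 109, 199, 145), (np.float64(-69.0), 109, 199, 145), (np.float64(-67.5), 109, 200, 145), (np.float64(-66.0), 109, 200, 145), (np.float64(-64.5), 109, 197, 144), (np.float64(-63.0), 109, 167, 142), (np.float64(-61.5), 106, 55, 152), (np.float64(-60.0), 100, 21, 143), (np.float64(-58.5), 90, 10, 125), (np.float64(-57.0), 14, 97, 134), (np.float64(-55.5), 14, 144, 156), (np.float64(-54.0), 15, 157, 174), (np.float64(-52.5), 15, 157, 174), (np.float64(-51.0), 15, 157, 174), (np.float64(51.0), 15, 151, 181), (np.float64(52.5), 15, 151, 181), (np.float64(54.0), 15, 151, 181), (np.float64(55.5), 15, 151, 181), (np.float64(57.0), 15, 151, 181), (np.float64(58.5), 13, 94, 141), (np.float64(60.0), 101, 24, 147), (np.float64(61.5), 105, 53, 115), (np.float64(63.0), 109, 183, 82), (np.float64(64.5), 109, 201, 132), (np.float64(66.0), 10
[... 1957 characters left out ...]
01, 27, 163), (np.float64(-37.0), 101, 25, 163), (np.float64(-35.5), 101, 27, 162), (np.float64(-34.0), 101, 26, 160), (np.float64(-32.5), 101, 26, 159), (np.float64(-31.0), 100, 24, 159), (np.float64(-29.5), 13, 24, 129), (np.float64(-28.0), 15, 149, 166), (np.float64(-26.5), 15, 152, 180), (np.float64(-25.0), 15, 152, 180), (np.float64(24.5), 15, 150, 180), (np.float64(26.0), 15, 152, 180), (np.float64(27.5), 15, 152, 180), (np.float64(29.0), 15, 149, 178), (np.float64(30.5), 13, 80, 156), (np.float64(32.0), 101, 23, 158), (np.float64(33.5), 101, 27, 163), (np.float64(35.0), 101, 27, 163), (np.float64(36.5), 101, 26, 157), (np.float64(38.0), 101, 27, 160), (np.float64(39.5), 103, 30, 161)]
```

Emit:
arm_command(
  deltas=[0,0,-0.92,-0.099,-0.081,-0.02,50,0,0,-0.92,-0.099,-0.081,-0.02,50,0,0,-0.92,-0.099,-0.081,-0.02,50,0,0,-0.92,-0.099,-0.081,-0.02,50,0,0,-0.92,-0.099,-0.081,-0.02,50,0,0,-0.92,-0.099,-0.081,-0.02,50,0,0,-0.92,-0.099,-0.081,-0.02,50,0,0,-0.92,-0.099,-0.081,-0.02,50,0,0,-0.92,-0.099,-0.081,-0.02,50,0,0,-0.92,-0.099,-0.081,-0.02,50,0,0,-0.92,-0.099,-0.081,-0.02,50,0,0,-0.92,-0.099,-0.081,-0.02,50],
)

```text
clock: 35.25
position: [0.5294, -0.112, 0.2262]
ee_rot: [3.14, 0.09, -0.001]
force: [0.1, -0.2, 0.9]
width: 0.545
gripper_force: 0.0
```

```bash
python3 - <<'E'
from h import *
st(); im,c=shot('wrist','w15.png'); st()
im=im.copy()
for z in (.135,.113):
  for lo,hi in (((0,150,60),(6,255,255)),((172,150,60),(180,255,255))):
    for r in rects(im,c,lo,hi,z,60): print(z,r)
m=cv2.inRange(cv2.cvtColor(im,cv2.COLOR_BGR2HSV),(0,150,60),(6,255,255)); ys,xs=np.nonzero(m); print(xs.min(),xs.max(),ys.min(),ys.max())
ims,cs=shot('scene','s15.png')
E
```

```text
t 35.2 p [ 0.5294 -0.112   0.2262] yaw(y-axis from +y) deg -176.7 z [-0.001 -0.    -1.   ] F [ 0.1 -0.2  0.9] w 50.0 g 0.0 j7 -0.94
t 35.3 p [ 0.5294 -0.1122  0.2263] yaw(y-axis from +y) deg -176.7 z [-0.001  0.    -1.   ] F [-0.2 -0.4 -0.4] w 49.7 g 0.0 j7 -0.94
0.135 {'ctr': array([ 534.4, -116. ]), 'size': array([19. , 26.8]), 'long': np.float32(3.4), 'px': (280, 214), 'A': 914.0}
0.113 {'ctr': array([ 527.4, -116.8]), 'size': array([20.8, 29.4]), 'long': np.float32(3.4), 'px': (280, 214), 'A': 914.0}
266 295 195 234
```

Emit:
arm_command(
  deltas=[0,0,0,-0.001,-0.0035,-0.05,50,0,0,0,-0.001,-0.0035,-0.09,50,0,0,0,-0.001,-0.0035,-0.11,50,0,0,0,-0.001,-0.0035,-0.11,50,0,0,0,-0.001,-0.0035,-0.11,15,0,0,0,-0.001,-0.0035,-0.11,15,0,0,0,-0.001,-0.0035,-0.11,15,0,0,0,-0.001,-0.0035,-0.11,15,0,0,0,-0.001,-0.0035,-0.11,15],
  force=20,
)

```text
clock: 36.25
position: [0.5291, -0.1162, 0.1176]
ee_rot: [-3.14, -0.084, -0.002]
force: [-0.5, 0.4, 6.1]
width: 0.235
gripper_force: 20.0
```

Emit:
arm_command(
  deltas=[0,0,0.077,0.0011,-0.0108,0,15,0,0,0.154,0.0035,-0.0214,0,15,0,0,0.232,0.0072,-0.0316,0,15,0,0,0.309,0.0121,-0.0413,0,15,0,0,0.386,0.0181,-0.0503,0,15,0,0,0.463,0.0251,-0.0585,0,15,0,0,0.54,0.0332,-0.0659,0,15,0,0,0.618,0.042,-0.0721,0,15,0,0,0.695,0.0515,-0.0773,0,15,0,0,0.772,0.0616,-0.0813,0,15,0,0,0.849,0.0721,-0.0841,0,15,0,0,0.926,0.083,-0.0855,0,15,0,0,0.926,0.084,-0.0855,0,15,0,0,0.926,0.084,-0.0855,0,15],
)

```text
clock: 37.65
position: [0.6111, -0.2034, 0.1174]
ee_rot: [-2.291, -2.149, 0.003]
force: [-6.4, -2.7, 8.6]
width: 0.237
gripper_force: 20.0
```

```bash
python3 - <<'E'
from h import *
s=st(); p=s["position"][:2]-np.array([.6183,-.1126]); print('lever',np.radians(np.degrees(np.arctan2(p[1],p[0]))%360-175.9),np.hypot(*p))
E
```

```text
t 37.6 p [ 0.6111 -0.2034  0.1174] yaw(y-axis from +y) deg -93.7 z [-0.002 -0.001 -1.   ] F [-6.4 -2.7  8.6] w 21.7 g 20.0 j7 0.45
lever 1.562965040527247 0.09109146736536855
```

Emit:
arm_command(
  deltas=[0,0,0,0,0,0,60,0,0,0,0,0,0,60,0,0,0,0,0,0,60,0,0,0,0,0,0.05,60,0,0,0,0,0,0.1,60,0,0,0,0,0,0.15,60,0,0,0,-0.02,-0.04,0.183,60,0,0,0,-0.04,-0.08,0.183,60,0,0,0,-0.06,-0.12,0.183,60,0,0,0,-0.08,-0.16,0.183,60,0,0,0,-0.093,-0.195,0.183,60,0,0,0,-0.093,-0.195,0.183,60],
)

```text
clock: 38.85
position: [0.5153, -0.4029, 0.3002]
ee_rot: [2.298, 2.139, -0.006]
force: [-0.7, -0.4, -0.5]
width: 0.653
gripper_force: 0.0
```

```bash
python3 - <<'E'
from h import *
st(); im,c=shot('wrist','w16.png'); st()
h=cv2.cvtColor(im,cv2.COLOR_BGR2HSV)
print('pred top',proj(c,[(.52,-.398,.168),(.52,-.398,0)]))
m=cv2.inRange(h,(0,60,10),(20,255,100)); m[265:]=0
for q in cv2.findContours(m,cv2.RETR_EXTERNAL,cv2.CHAIN_APPROX_NONE)[0]:
    if cv2.contourArea(q)>150: print(cv2.boundingRect(q),cv2.contourArea(q))
ims,cs=shot('side','d16.png')
ims,cs=shot('scene','s16.png')
h=cv2.cvtColor(ims,cv2.COLOR_BGR2HSV); m=cv2.inRange(h,(0,60,5),(18,255,110)); m[:,:90]=0; m[:,150:]=0; m[:200]=0; m[285:]=0
for q in cv2.findContours(m,cv2.RETR_EXTERNAL,cv2.CHAIN_APPROX_NONE)[0]:
    if cv2.contourArea(q)>50: print('scene',cv2.boundingRect(q),cv2.contourArea(q))
E
```

```text
t 38.9 p [ 0.5153 -0.4029  0.3002] yaw(y-axis from +y) deg -94.1 z [-0.001 -0.004 -1.   ] F [-0.7 -0.4 -0.5] w 59.9 g 0.0 j7 0.73
t 38.9 p [ 0.5174 -0.3998  0.2998] yaw(y-axis from +y) deg -93.9 z [-0.001 -0.001 -1.   ] F [-0.2  0.1  0.1] w 60.0 g 0.0 j7 0.73
pred top [[280.84431193 197.26233629]
 [278.86363388 161.03562165]]
(253, 141, 52, 76) 2897.0
(437, 0, 87, 123) 4815.0
(199, 0, 135, 265) 366.0
scene (103, 223, 30, 48) 576.0
```

Emit:
arm_command(
  deltas=[0,0,0,0,0,-0.05,60,0,0,0,0,0,-0.1,60,0,0,0,0,0,-0.14,60,0,0,0,0,0,-0.17,60,0,0,0,0,0,-0.17,60,0,0,0,0,0,-0.17,15,0,0,0,0,0,-0.17,15,0,0,0,0,0,-0.17,15,0,0,0,0,0,-0.17,15,0,0,0,0,0,-0.17,15,0,0,0,0,0,-0.17,15,0,0,0,0,0,-0.17,15],
  force=50,
)

```text
clock: 40.2
position: [0.52, -0.397, 0.1306]
ee_rot: [2.289, 2.15, 0.001]
force: [0.7, 0.4, 6.6]
width: 0.262
gripper_force: 50.0
```

Emit:
arm_command(
  deltas=[0,0,0,0,0,0.05,15,0,0,0,0,0,0.1,15,0,0,0,0,0,0.15,15,0,0,0,0.01,0.03,0.17,15,0,0,0,0.02,0.07,0.17,15,0,0,0,0.03,0.11,0.17,15,0,0,0,0.04,0.15,0.17,15,0,0,0,0.05,0.19,0.17,15,0,0,0,0.06,0.23,0.17,15,0,0,0,0.07,0.27,0.17,15,0,0,0,0.08,0.31,0.17,15,0,0,0,0.09,0.35,0.17,15,0,0,0,0.1,0.385,0.17,15,0,0,0,0.1074,0.411,0.17,15,0,0,0,0.1074,0.411,0.16,15,0,0,0,0.1074,0.411,0.14,15,0,0,0,0.1074,0.411,0.125,15,0,0,0,0.1074,0.411,0.125,15],
)

```text
clock: 42.0
position: [0.6249, 0.0138, 0.2518]
ee_rot: [-2.289, -2.148, 0.007]
force: [-0.7, 0.7, -4.0]
width: 0.267
gripper_force: 50.0
```

```bash
python3 - <<'E'
from h import *
st(); im,c=shot('wrist','w17.png')
V=np.array([.629,.037]); ex=np.array([.0715,.9974]); ey=np.array([-.9974,.0715])
h=cv2.cvtColor(im,cv2.COLOR_BGR2HSV)
def w(x,y,z): p=V+ex*x+ey*y; return [p[0],p[1],z]
L=[]
for x in np.arange(.03,.076,.0015):
    u=proj(c,[w(x,0.0,.101)])[0]; i,j=int(round(u[1])),int(round(u[0]))
    if 0<=i<420 and 0<=j<560: L.append((round(x*1000,1),*[int(v) for v in h[i,j]]))
print(L)
E
```

```text
t 42.0 p [0.6249 0.0138 0.2518] yaw(y-axis from +y) deg -93.6 z [-0.006 -0.001 -1.   ] F [-0.7  0.7 -4. ] w 24.5 g 50.0 j7 0.02
[(np.float64(30.0), 15, 149, 211), (np.float64(31.5), 15, 148, 212), (np.float64(33.0), 15, 147, 212), (np.float64(34.5), 15, 147, 212), (np.float64(36.0), 15, 148, 212), (np.float64(37.5), 15, 148, 212), (np.float64(39.0), 15, 147, 213), (np.float64(40.5), 15, 148, 213), (np.float64(42.0), 15, 147, 212), (np.float64(43.5), 15, 147, 212), (np.float64(45.0), 16, 148, 212), (np.float64(46.5), 16, 148, 212), (np.float64(48.0), 15, 151, 197), (np.float64(49.5), 14, 157, 169), (np.float64(51.0), 15, 147, 208), (np.float64(52.5), 15, 147, 213), (np.float64(54.0), 15, 145, 214), (np.float64(55.5), 15, 146, 213), (np.float64(57.0), 15, 147, 214), (np.float64(58.5), 15, 146, 213), (np.float64(60.0), 15, 147, 214), (np.float64(61.5), 14, 95, 198), (np.float64(63.0), 111, 37, 130), (np.float64(64.5), 109, 183, 117), (np.float64(66.0), 109, 197, 157), (np.float64(67.5), 109, 197, 166), (np.float64(69.0), 109, 198, 166), (np.float64(70.5), 109, 198, 166), (np.float64(72.0), 109, 198, 167), (np.float64(73.5), 109, 196, 168), (np.float64(75.0), 109, 197, 168)]
```

Emit:
arm_command(
  deltas=[0,0,0,0,0,-0.008,15,0,0,0,0,0,-0.014,15,0,0,0,0,0,-0.018,15,0,0,0,0,0,-0.02,15,0,0,0,0,0,-0.02,15],
)

```text
clock: 42.55
position: [0.627, 0.0141, 0.2349]
ee_rot: [2.29, 2.15, 0.0]
force: [-0.8, -0.7, -2.8]
width: 0.266
gripper_force: 50.0
```

Emit:
arm_command(
  deltas=[0,0,0,0,0,-0.001,15,0,0,0,0,0,-0.002,15,0,0,0,0,0,-0.002,15],
)

```text
clock: 42.85
position: [0.627, 0.0141, 0.233]
ee_rot: [2.29, 2.15, 0.0]
force: [-0.8, -1.5, 1.2]
width: 0.264
gripper_force: 50.0
```

Emit:
arm_command(
  deltas=[0,0,0,0,0,-0.001,15,0,0,0,0,0,-0.002,15,0,0,0,0,0,-0.003,15,0,0,0,0,0,-0.003,15],
)

```text
clock: 43.25
position: [0.6274, 0.0135, 0.2316]
ee_rot: [2.29, 2.149, 0.002]
force: [-4.8, -1.9, 15.3]
width: 0.265
gripper_force: 50.0
```

Emit:
arm_command(
  deltas=[0,0,0,0,0,-0.001,15,0,0,0,0,0,-0.0015,15,0,0,0,0,0,-0.0015,15],
)

```text
clock: 43.55
position: [0.6275, 0.0134, 0.2315]
ee_rot: [2.29, 2.148, 0.004]
force: [-7.8, -2.4, 25.7]
width: 0.26
gripper_force: 50.1
```

Emit:
arm_command(
  deltas=[0,0,0,0,0,0.008,15,0,0,0,0,0,0.014,15,0,0,0,0.002,0.03,0.014,15,0,0,0,0.004,0.0558,0.014,15,0,0,0,0.004,0.0558,0.01,15,0,0,0,0.004,0.0558,0.007,15,0,0,0,0.004,0.0558,0.005,15,0,0,0,0.004,0.0558,0.004,15,0,0,0,0.004,0.0558,0.003,15,0,0,0,0.004,0.0558,0.003,15],
)

```text
clock: 44.55
position: [0.631, 0.0691, 0.2317]
ee_rot: [2.291, 2.149, 0.0]
force: [-1.7, -1.9, 1.0]
width: 0.266
gripper_force: 50.0
```

Emit:
arm_command(
  deltas=[0,0,0,0,0,-0.001,15,0,0,0,0,0,-0.002,15,0,0,0,0,0,-0.0025,15,0,0,0,0,0,-0.0025,15],
)

```text
clock: 44.95
position: [0.6313, 0.0691, 0.2315]
ee_rot: [2.29, 2.149, 0.003]
force: [-7.8, -3.1, 18.9]
width: 0.266
gripper_force: 50.1
```

Emit:
arm_command(
  deltas=[0,0,0,0,0,-0.001,15,0,0,0,0,0,-0.001,15,0,0,0,0,0,0.007,15,0,0,0,0,0,0.013,15,0,0,0,-0.002,-0.03,0.013,15,0,0,0,-0.004,-0.0558,0.013,15,0,0,0,-0.004,-0.0558,0.009,15,0,0,0,-0.004,-0.0558,0.006,15,0,0,0,-0.004,-0.0558,0.003,15,0,0,0,-0.004,-0.0558,0.001,15,0,0,0,-0.004,-0.0558,0,15,0,0,0,-0.004,-0.0558,-0.001,15,0,0,0,-0.004,-0.0558,-0.001,15],
)

```text
clock: 46.25
position: [0.6275, 0.0154, 0.2314]
ee_rot: [2.288, 2.152, 0.005]
force: [-11.7, -0.5, 28.6]
width: 0.262
gripper_force: 50.1
```

Emit:
arm_command(
  deltas=[0,0,0,0,0,0.01,15,0,0,0,0,0,0.04,15,0,0,0,0,0,0.072,15,0,0,0,-0.01,-0.04,0.072,15,0,0,0,-0.02,-0.08,0.072,15,0,0,0,-0.03,-0.12,0.072,15,0,0,0,-0.04,-0.16,0.072,15,0,0,0,-0.05,-0.2,0.072,15,0,0,0,-0.06,-0.24,0.072,15,0,0,0,-0.07,-0.28,0.072,15,0,0,0,-0.08,-0.32,0.072,15,0,0,0,-0.09,-0.36,0.072,15,0,0,0,-0.1074,-0.39,0.072,15,0,0,0,-0.1074,-0.411,0.05,15,0,0,0,-0.1074,-0.411,0.01,15,0,0,0,-0.1074,-0.411,-0.04,15,0,0,0,-0.1074,-0.411,-0.07,15,0,0,0,-0.1074,-0.411,-0.09,15,0,0,0,-0.1074,-0.411,-0.094,15,0,0,0,-0.1074,-0.411,-0.094,15],
)

```text
clock: 48.25
position: [0.52, -0.3961, 0.1334]
ee_rot: [-2.288, -2.151, 0.0]
force: [0.4, -1.0, -4.0]
width: 0.266
gripper_force: 50.0
```

Emit:
arm_command(
  deltas=[0,0,0,0,0,-0.002,15,0,0,0,0,0,-0.003,15,0,0,0,0,0,-0.003,15],
)

```text
clock: 48.55
position: [0.5199, -0.3968, 0.1315]
ee_rot: [2.289, 2.15, 0.001]
force: [-0.1, -0.3, -4.2]
width: 0.267
gripper_force: 50.0
```

Emit:
arm_command(
  deltas=[0,0,0,0,0,-0.001,15,0,0,0,0,0,-0.001,15,0,0,0,0,0,-0.001,15],
)

```text
clock: 48.85
position: [0.52, -0.397, 0.1306]
ee_rot: [2.289, 2.15, 0.001]
force: [-0.9, 1.4, 4.1]
width: 0.264
gripper_force: 50.0
```

Contact with the bench. Release, retreat up, and then check the scene.

Emit:
arm_command(
  deltas=[0,0,0,0,0,0,60,0,0,0,0,0,0,60,0,0,0,0,0,0,60,0,0,0,0,0,0,60,0,0,0,0,0,0.05,60,0,0,0,0,0,0.1,60,0,0,0,0,0,0.15,60,0,0,0,-0.03,0.03,0.18,60,0,0,0,-0.06,0.06,0.2,60,0,0,0,-0.06,0.06,0.2,60,0,0,0,-0.06,0.06,0.2,60],
)

```text
clock: 49.95
position: [0.4595, -0.3363, 0.3307]
ee_rot: [2.288, 2.15, 0.003]
force: [-0.0, -0.6, -0.7]
width: 0.655
gripper_force: 0.0
```

```bash
python3 - <<'E'
from h import *
st(); im,c=shot('scene','s20.png'); im2,c2=shot('side','d20.png')
a=cv2.resize(im[150:360,80:480],(800,420),interpolation=cv2.INTER_CUBIC)[:,:]
b=cv2.resize(im2[200:350,200:440],(288,180))
cv2.imwrite('pics/fin.png',np.vstack([a,np.hstack([b,np.zeros((180,512,3),np.uint8)])]))
E
```

```text
t 50.0 p [ 0.4595 -0.3363  0.3307] yaw(y-axis from +y) deg -93.6 z [ 0.002 -0.    -1.   ] F [-0.  -0.6 -0.7] w 60.1 g 0.0 j7 0.65
```

View pics/fin.png

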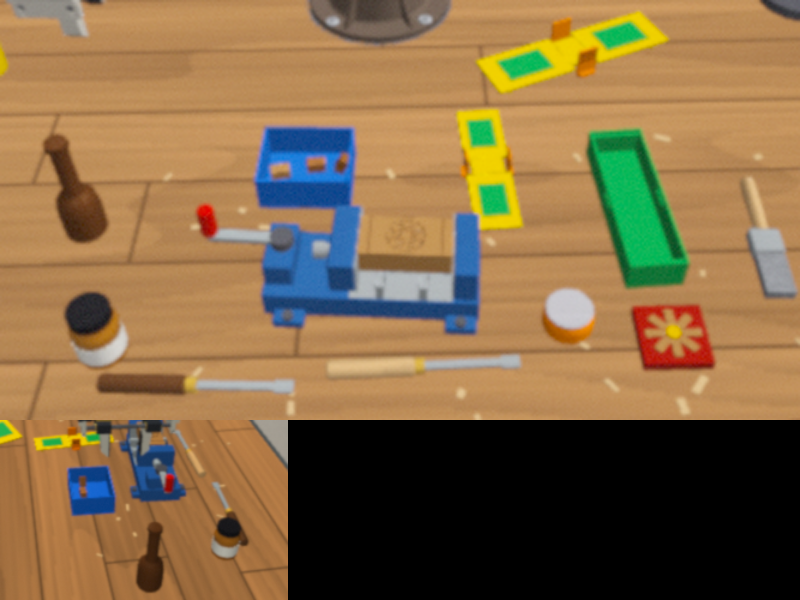

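The final view shows the blank level in the closed vise on both parallels. The mallet is standing, the three offcuts are in the bin and the lid lies on the bench.

```bash
python3 -c "
from cell import arm
print(arm.sign_off())"
```

```text
the job is handed in; nothing more can be done
None
```

I handed the job in at about 50 s of robot time: the blank is clamped and tapped down level on both parallels, with the lever closed. The three offcuts are in the bin, the lid is on the bench and the mallet is standing on its head. The hand-in gave no verdict. That the blank bears on both parallels is judged from the mallet stopping at the same height (231.5 mm TCP) at both ends, not from a direct contact reading.

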